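# Clear the skirmish table: load and shelve the tray, stack the street tiles

### The arm

A 6-joint arm with a two-finger parallel gripper is mounted at the origin on the work surface. World frame = base frame: x ahead of the robot, y to its left, z up, the work surface at z = 0. Lengths are in mm, angles in rad, forces in N, time in s.
With the tool pointing down it reaches from about 300 to 775 mm from the base axis. Payload 14.6 kg.
Tool frame: the origin (TCP) lies midway between the tips of the shut fingers; the grasp point (between the pads) lies 19 mm behind it (manip.hold_point_z is the distance from the TCP to the grasp point, in mm); z points along the fingers, y is the direction in which the jaws open and shut (so a half turn about z gives the same grasp; the last joint's range is limited). The gripper opens to 94 mm and grips with 3 to 60 N. Pads are 16 mm wide; open, the fingers measure 119 mm over their backs; the gripper's body (75 mm by 177 mm) begins 78 mm behind the grasp point.
Start: joints at [1.219, 0.3, 1.521, -0, 1.321, -0.067], TCP at [154.529, 527.835, 205.446] pointing down, gripper open.
Joint ranges: [-3.03, 3.03], [-0.79, 2.21], [0.23, 2.52], [-1.04, 4.18], [0, 3.07], [-2.55, 2.55]. Speed limits (rad/s): [2.22, 2.22, 2.57, 3.14, 3.14, 3.14].

### API

Orientations are given as [roll, pitch, yaw] about the fixed x, y, z axes, in that order (R = Rz(yaw) Ry(pitch) Rx(roll)).
In Python, from cell import manip gives the robot as it stands.
- The arm moves only by the shell command python3 -m crank 'ROWS' [OPENING] [FORCE]. ROWS is JSON, a list of rows, each an object with "offset": the shift along the world's x, y, z in m, a list of three; "spin": the turn about the world's z in degrees. In form: [{"offset": [dx, dy, dz], "spin": spin}, ...]. A call has exactly 8 rows; each row is the pose to reach, as a shift and turn from the pose measured when the call began; what a row does not reach only later rows make up. A row lasts 1/12 s, in which the tool goes at most 41.7 mm and 7.16 degrees, less where a joint would pass 70% of its speed; a pose out of reach is approached as far as the arm can. A call with a gripper value outside its range is refused whole. OPENING is the opening, from 0 (shut) to 1 (fully open), set as the call begins (- or left out, the last holds). The fingers move at their own pace and stop on an object; FORCE is the grip in N (left out, the last holds). Time passes only in rows, so rows that repeat a pose let the fingers close, or fill a call up. It gives the time, the measured TCP pose, the force and the opening at its end, in the units of the state.
- manip.read_state(): the state, without advancing time (a new reading comes with each control period).
- manip.camera(name): name is "scene" or "side" or "wrist"; returns a dict with "pixels" (480x640x3 uint8, red, green, blue), "fx", "fy", "cx", "cy" (pixels), "k1" (the pictures are not rectified: a ray, as slopes to the right and down, at radius r is drawn at 1 + k1 r^2 times it, then the intrinsics apply), "extrinsics" (4x4, takes a point from world to camera coordinates); the wrist camera has in their place "hand_eye" (4x4, takes a point from camera to tool coordinates, whose origin is the TCP and whose axes are the flange's). Camera axes: x right, y down, z forward; pixel columns grow to the right and rows downward; lengths in mm; the calibration is good to about 2 mm. A picture is of the moment at which its call begins: read the wrist's pose just before it. There is no depth.
- manip.sign_off(): hands the job in, once; it reports no verdict.
Trained networks look in a picture, given as the dict that the camera call returned (one of the last four; its "shot" number tells which), for a name from the list of things; names that differ only in an ending like _2 or _b are one class to them, and where a whole thing is asked for, a point or a joint stands for the part that bears it (a point fixed in the world has none). Each returns a list of dicts, best first, with "conf" (0 to 1); they miss things now and then, are a little off and sometimes report something else, mostly with a low value. They report only what shows in the picture. A call takes as long as a camera call. They do not tell look-alikes from the thing itself.
- manip.search_frame(picture, name): "location" ([x, y, z] in mm, in world coordinates, good to about 4 mm: the middle of the surface that is visible of it).
- manip.masks_of(picture, name): "mask" (480x640 bool, what is visible of it).
The state is a dict: "clock": time; "joints": joint angles; "qd": joint speeds; "effort": joint torques, N m; "eef_pos": TCP position; "eef_rot": TCP orientation; "wrist_force": force on the tool from outside, world axes, zero at the start; "moment": the same for the moment, N m; "finger_gap": finger opening in mm.
Only numpy, scipy, OpenCV 4.12 (cv2) and the standard library are available. Lean on these libraries where they do the work, as an engineer would, in place of code of your own. Each camera call takes 0.05 s, during which the arm holds its last target. There are 200 camera calls.

### The job

Pack up the game: put both crates into the tray, lying flat on the tray's floor, one to a compartment, and then slide the loaded tray into the slotted bay until it is fully home. Also stack all the street tiles in one neat, straight pile midway across the sloping shelf, each lying flat with its long side running up the slope and its lower end right against the backstop. Leave the house, the kiosk and the mug where they stand.

Things in the scene. Friction and masses are not known exactly. Their poses are not given: they have to be found in the camera images.
- stand: Display stand, fixed: dark steel foot 170 x 110 mm carrying the sloping wooden shelf; left or right of the robot. Origin on the table under the middle of the foot's far edge; x away from the robot at yaw 0, z up. The shelf lies at x = -160 to -10 mm.
- shelf: Wooden shelf sloping 20 degrees, low end towards the robot, where a backstop stands. Origin on its surface at the foot of the backstop's inner face, mid-width, 40 mm above the table; x up the slope, y across, z square off the surface. 146 mm long, 100 mm wide, no sides. Tiles do not slide down by themselves; one lying well has its centre at x = 60 mm, y = 0, z = 8, 24, 40, 56 or 72 mm.
- backstop (a point): Middle of the backstop's upper edge, on its inner face. The backstop is a wooden plate 8 mm thick, 100 mm wide and 94 mm tall, square to the shelf at its low end. Axes as the shelf's.
- bay: Slotted bay, fixed, dark steel, no floor, open above and at its front (-x); left or right of the robot. Side walls 235 mm apart, x = -47 to +37 mm; back wall's inner face at x = +37 mm; all 34 mm high. Origin on the table where the middle of a fully home tray lies; +x is the way in, y across, z up.
- bay_lip (a point): Middle of the underside of the +y lip, 28 mm above the table. A lip 16 mm wide and 6 mm thick overhangs the inside of each side wall over its whole depth; the tray's flanges run under the lips.
- tray: Loose grey plastic tray, 74 x 199 mm (x, y), 16 mm high, plus a 12 mm wide flange on each y end (223 mm over the flanges, which lie 12 to 16 mm high). Origin under its middle, +x towards the bay. Floor 4 mm thick, walls 5 mm; a divider at y = 0 makes two compartments, inside 64 x 92 mm. About 0.35 kg.
- tray_grip (a point): Point on the tray's handle to pinch, 30 mm above the table. The handle is an upright blade on the tray's front (-x) side, 12 mm thick (y), 56 mm long (tray x = -93 to -37 mm), from 6 to 40 mm above the table, at the tray's y = 0; this point is at tray x = -68 mm.
- pocket_a (a point): Middle of the floor of the tray's +y compartment (tray y = +48 mm).
- pocket_b (a point): Middle of the floor of the tray's -y compartment (tray y = -48 mm).
- tile1: Street tile: flat light-wood slab with a grey roadway on both faces, 120 x 56 x 16 mm (x, y, z), about 90 g, origin at its centre, z square to its faces. Both faces and both ends are alike.
- tile2: Street tile: flat light-wood slab with a grey roadway on both faces, 120 x 56 x 16 mm (x, y, z), about 90 g, origin at its centre, z square to its faces. Both faces and both ends are alike. It may be absent.
- tile3: Street tile: flat light-wood slab with a grey roadway on both faces, 120 x 56 x 16 mm (x, y, z), about 90 g, origin at its centre, z square to its faces. Both faces and both ends are alike. It may be absent.
- tile4: Street tile: flat light-wood slab with a grey roadway on both faces, 120 x 56 x 16 mm (x, y, z), about 90 g, origin at its centre, z square to its faces. Both faces and both ends are alike. It may be absent.
- tile5: Street tile: flat light-wood slab with a grey roadway on both faces, 120 x 56 x 16 mm (x, y, z), about 90 g, origin at its centre, z square to its faces. Both faces and both ends are alike. It may lie on top of tile1; it may be absent.
- crate1: Closed dark-wood model crate with slats, 80 x 44 x 44 mm (x, y, z), about 120 g, origin at its centre; its four long sides are alike.
- crate2: Closed dark-wood model crate with slats, 80 x 44 x 44 mm (x, y, z), about 120 g, origin at its centre; its four long sides are alike.
- house: Bystander: brick model house with a red roof, 70 x 100 x 98 mm, origin under its middle.
- kiosk: Bystander: small plank model kiosk with a white roof, 70 x 80 x 68 mm, origin under its middle.
- mug: Bystander: white mug, 80 mm across, 90 mm high, handle at its +y, origin under its middle.
Not all that is in view belongs to the job. What is shaped like the tile1 but black or yellow is not meant.

How it is judged:
By the outcome, as a careful person would: the job done as asked, in the order asked, and still so for the second after the job is handed in, with the robot touching nothing.
Of tile2, tile3, tile4, tile5 only 2 to 4 are there at a start; the rules pass over those that are not, and their reading is None.
At some moment in a run one of crate1, crate2, tray may be knocked a few centimetres aside while the robot is not near it.
Once in a run the grip may slacken for a moment while it holds something.
It also fails if it takes over 210 s, if anything falls off the work surface, if the arm or the gripper's body presses on something with over 40 N, if the wrist force passes 120 N, or if a joint passes its speed limit or range.

## Working session

There is one attempt and no reset: what is moved stays moved. The work goes in short steps, Python scripts to look and compute and a shell command to move; the robot and the scene stay as the last step left them, time stands still between calls to the robot, and variables do not carry over. Pictures are saved under pics/ and viewed, about 12 in all and at most 16, crops included, and the job is handed in when it is done.

```bash
ls; mkdir -p pics
cat > h.py <<'E'
import numpy as np, cv2, json
from cell import manip
from scipy.spatial.transform import Rotation as R
def shot(n, save=None):
    st=manip.read_state(); p=manip.camera(n)
    if 'hand_eye' in p:
        T=np.eye(4); T[:3,:3]=R.from_euler('xyz',st['eef_rot']).as_matrix(); T[:3,3]=st['eef_pos']
        p['cw']=T@np.array(p['hand_eye'])
    else: p['cw']=np.linalg.inv(np.array(p['extrinsics']))
    if save: cv2.imwrite('pics/'+save+'.png',cv2.cvtColor(p['pixels'],cv2.COLOR_RGB2BGR))
    return p
def ray(p,u,v):
    d=np.array([(u-p['cx'])/p['fx'],(v-p['cy'])/p['fy']]); s=d.copy()
    for _ in range(20): s=d/(1+p['k1']*(s@s))
    return p['cw'][:3,:3]@np.array([s[0],s[1],1.]), p['cw'][:3,3]
def at_z(p,u,v,z):
    d,o=ray(p,u,v); return o+d*(z-o[2])/d[2]
def proj(p,X):
    c=np.linalg.inv(p['cw'])@np.append(X,1.); s=c[:2]/c[2]; s=s*(1+p['k1']*(s@s))
    return np.array([s[0]*p['fx']+p['cx'],s[1]*p['fy']+p['cy']])
def rect_top(p,mask,z):
    "min area rect of mask pixels put at height z: centre, sizes, yaw(deg) of long side"
    c=max(cv2.findContours(mask.astype(np.uint8),0,2)[0],key=cv2.contourArea)[:,0]
    P=np.array([at_z(p,u,v,z)[:2] for u,v in c],np.float32)
    (x,y),(w,h),a=cv2.minAreaRect(P)
    if w<h: w,h,a=h,w,a+90
    return [round(float(t),1) for t in (x,y,w,h,(a+90)%180-90)]
E
cat > s1.py <<'E'
from h import *
st=manip.read_state(); print({k:np.round(v,3).tolist() for k,v in st.items()}, manip.hold_point_z)
for n in ('scene','side'):
    p=shot(n,n+'0'); print(n,np.round(p['cw'],2).tolist())
    for k in ('stand','shelf','bay','tray','tile1','crate1','house','kiosk','mug','tray_grip','bay_lip','backstop','pocket_a'):
        print(k,[(np.round(d['location']).tolist(),round(d['conf'],2),np.round(proj(p,np.array(d['location']))).tolist()) for d in manip.search_frame(p,k)])
E
python3 s1.py
```

```text
pics
{'clock': 0.0, 'joints': [1.219, 0.3, 1.522, 0.0, 1.321, -0.067], 'qd': [0.001, 0.002, -0.001, 0.0, -0.002, -0.0], 'effort': [0.0, -53.182, -35.274, 0.071, 0.024, -0.0], 'eef_pos': [154.447, 527.599, 204.884], 'eef_rot': [-3.14, -0.0, 2.857], 'wrist_force': [0.087, 0.502, 0.083], 'moment': [-0.02, 0.078, 0.033], 'finger_gap': 94.099} 18.8
scene [[0.0, 0.7, -0.71, 1237.36], [1.0, -0.01, -0.01, 48.94], [-0.02, -0.71, -0.7, 756.32], [0.0, 0.0, 0.0, 1.0]]
stand [([546.0, -301.0, 55.0], 0.68, [170.0, 240.0]), ([796.0, 111.0, 52.0], 0.3, [358.0, 335.0])]
shelf [([480.0, -303.0, 75.0], 0.64, [174.0, 214.0])]
bay [([666.0, 311.0, 34.0], 0.87, [450.0, 284.0])]
tray [([502.0, 301.0, 5.0], 0.69, [429.0, 238.0])]
tile1 [([763.0, -265.0, 15.0], 0.98, [167.0, 331.0]), ([544.0, 70.0, 31.0], 0.88, [333.0, 244.0]), ([649.0, 71.0, 17.0], 0.84, [335.0, 284.0]), ([357.0, 188.0, 17.0], 0.79, [376.0, 196.0]), ([569.0, 65.0, 16.0], 0.69, [331.0, 257.0]), ([541.0, -70.0, 14.0], 0.63, [273.0, 249.0])]
crate1 [([454.0, 74.0, 40.0], 0.85, [334.0, 215.0]), ([452.0, -68.0, 38.0], 0.78, [275.0, 216.0]), ([54
[... 1083 characters left out ...]
 180.0, 15.0], 0.65, [208.0, 249.0]), ([637.0, 56.0, 20.0], 0.63, [351.0, 264.0]), ([754.0, -273.0, 13.0], 0.57, [469.0, 374.0])]
crate1 [([427.0, -98.0, 48.0], 0.86, [253.0, 312.0]), ([434.0, 38.0, 46.0], 0.8, [252.0, 269.0])]
house [([775.0, -37.0, 95.0], 0.69, [435.0, 250.0])]
kiosk [([779.0, -148.0, 63.0], 0.76, [457.0, 299.0])]
mug [([761.0, 94.0, 64.0], 0.67, [405.0, 231.0])]
tray_grip [([500.0, 297.0, 10.0], 0.69, [273.0, 218.0])]
bay_lip [([640.0, 244.0, 26.0], 0.95, [335.0, 218.0]), ([778.0, -148.0, 64.0], 0.49, [457.0, 299.0])]
backstop [([524.0, -319.0, 71.0], 0.59, [332.0, 390.0]), ([528.0, -88.0, 10.0], 0.47, [310.0, 319.0])]
pocket_a [([498.0, 300.0, 8.0], 0.7, [272.0, 219.0])]
```

View pics/scene0.png

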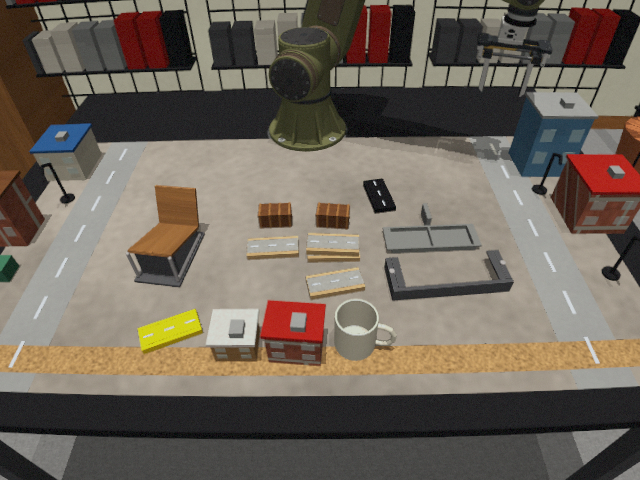

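View pics/side0.png

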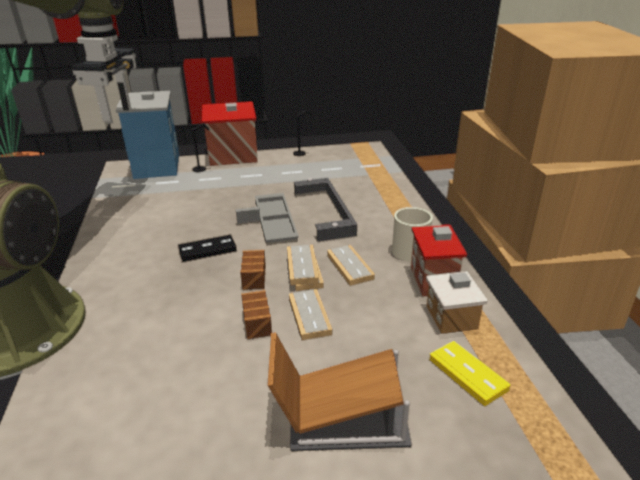

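The scene picture shows the crates at (275,215) and (333,215). Tiles are at (273,247), a stack of two at (333,243), and one at (335,284). The tray is at (430,238) with its handle towards the robot, the bay at (450,280) and the shelf at (170,235).
Possible mix-ups: the black slab at (379,195) and the yellow slab at (170,330) are look-alikes, so I leave both out. The light-wood ones are the tiles (4 in all). The dark slatted boxes are the crates; the kiosk at (234,335) and house at (293,330) are not.

I'll move above the middle for a wrist view.

```bash
R1='[{"offset":[0.28,-0.4,0.2],"spin":-73.7}'
python3 -m crank '[{"offset":[0.03,-0.04,0.04],"spin":-7},{"offset":[0.06,-0.06,0.07],"spin":-14},{"offset":[0.28,-0.4,0.2],"spin":-50},{"offset":[0.28,-0.4,0.2],"spin":-50},{"offset":[0.28,-0.4,0.2],"spin":-50},{"offset":[0.28,-0.4,0.2],"spin":-50},{"offset":[0.28,-0.4,0.2],"spin":-50},{"offset":[0.28,-0.4,0.2],"spin":-50}]' 1
python3 - <<'E'
from h import *
s=manip.read_state(); print(np.round(s['eef_pos']),s['eef_rot'])
print(np.array([430,90,420])-s['eef_pos'], 90-np.degrees(s['eef_rot'][2]))
E
```

```text
clock: 2.07
eef_pos: [330.2, 283.0, 340.9]
eef_rot: [3.141, -0.0, 1.976]
wrist_force: [-0.2, -0.4, 1.0]
finger_gap: 93.9
[330. 283. 341.] [ 3.14098499e+00 -1.22271213e-04  1.97586259e+00]
[  99.77329495 -192.99189425   79.09513096] -23.208587447640525
```

```bash
python3 -m crank '[{"offset":[0.02,-0.03,0.02],"spin":-6},{"offset":[0.04,-0.06,0.03],"spin":-12},{"offset":[0.06,-0.1,0.05],"spin":-18},{"offset":[0.08,-0.13,0.06],"spin":-23.2},{"offset":[0.09,-0.16,0.08],"spin":-23.2},{"offset":[0.1,-0.19,0.08],"spin":-23.2},{"offset":[0.1,-0.19,0.08],"spin":-23.2},{"offset":[0.1,-0.19,0.08],"spin":-23.2}]'
cat > s2.py <<'E'
from h import *
import sys
p=shot('wrist',sys.argv[1]); print(np.round(p['cw'],2).tolist())
for k,z in (a.split(':') for a in sys.argv[2:]):
    for d in manip.masks_of(p,k):
        m=d['mask']; v,u=np.nonzero(m)
        if m.sum()>150: print(k,round(d['conf'],2),'px',int(u.mean()),int(v.mean()),int(m.sum()),rect_top(p,m,float(z)), 'box',u.min(),u.max(),v.min(),v.max())
E
python3 s2.py w1 crate1:44 tile1:16 tray:16
```

```text
clock: 2.73
eef_pos: [430.5, 91.9, 420.8]
eef_rot: [3.141, -0.0, 1.568]
wrist_force: [0.0, -0.6, 0.4]
finger_gap: 93.9
[[1.0, -0.0, -0.0, 431.31], [-0.0, -0.97, -0.26, 168.23], [0.0, 0.26, -0.97, 599.94], [0.0, 0.0, 0.0, 1.0]]
crate1 0.9 px 320 297 1953 [433.8, -63.3, 95.1, 46.5, -89.4] box 304 337 266 328
crate1 0.85 px 323 201 1952 [438.0, 74.1, 82.8, 44.6, 84.0] box 305 343 170 233
tile1 0.88 px 384 292 2910 [528.8, -68.7, 124.3, 58.9, -86.0] box 364 404 253 331
tile1 0.88 px 395 201 3551 [539.4, 67.1, 124.0, 60.3, 86.4] box 371 420 158 246
tile1 0.62 px 253 108 3820 [344.6, 195.6, 119.8, 56.3, 10.6] box 208 300 79 137
tile1 0.58 px 463 198 3516 [636.1, 72.6, 123.0, 59.8, -78.7] box 438 488 155 243
tray 0.7 px 371 51 7108 [479.5, 261.0, 139.3, 130.2, -87.9] box 304 405 0 111
tray 0.62 px 395 201 3626 [539.4, 67.6, 123.1, 60.4, 86.6] box 371 420 158 246
```

View pics/w1.png

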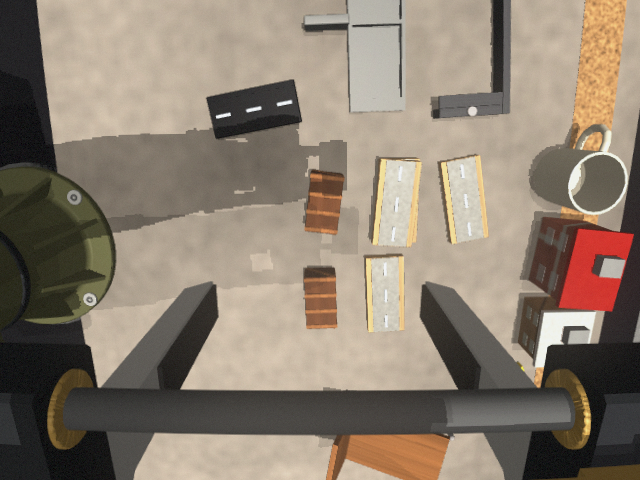

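The crates are at (322,201) and (320,297), with tiles at (385,292), (395,201, stacked) and (463,198). All are light wood, and the black slab at (253,108) is excluded. Next I look at the tray and bay.

```bash
python3 -m crank '[{"offset":[0.01,0.03,0.0],"spin":0},{"offset":[0.03,0.07,0.0],"spin":0},{"offset":[0.05,0.11,0.0],"spin":0},{"offset":[0.07,0.15,0.0],"spin":0},{"offset":[0.09,0.19,0.0],"spin":0},{"offset":[0.1,0.23,0.0],"spin":0},{"offset":[0.1,0.27,0.0],"spin":0},{"offset":[0.1,0.29,0.0],"spin":0}]'
python3 s2.py w2 tray:16 bay:34 tray_grip:40
cat > e.py <<'E'
E
```

```text
clock: 3.6
eef_pos: [528.9, 388.1, 419.2]
eef_rot: [-3.14, 0.001, 1.575]
wrist_force: [0.7, 0.2, 0.5]
finger_gap: 94.0
[[1.0, 0.0, -0.0, 529.54], [0.0, -0.96, -0.26, 464.54], [-0.0, 0.26, -0.96, 598.26], [0.0, 0.0, 0.0, 1.0]]
tray 0.59 px 299 239 8447 [476.1, 304.2, 225.0, 136.2, -87.6] box 235 331 164 315
bay 0.73 px 397 226 4555 [625.6, 316.8, 262.3, 96.0, -85.8] box 349 422 142 326
tray_grip 0.93 px 299 239 8271 [478.3, 310.2, 213.1, 130.9, -87.9] box 235 330 165 315
```

View pics/w2.png

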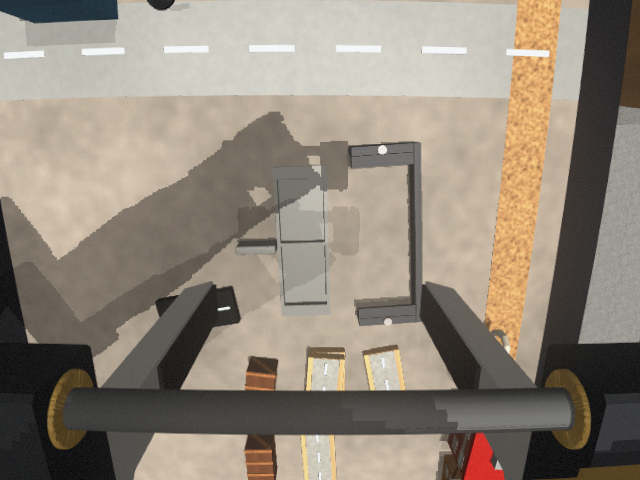

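```bash
python3 -c "
import cv2
a=cv2.imread('pics/w2.png')[130:335,230:430]; a=cv2.resize(a,None,fx=2.9,fy=2.9,interpolation=2)
cv2.imwrite('pics/w2c.png',a)"
```

```text
(no output)
```

View pics/w2c.png

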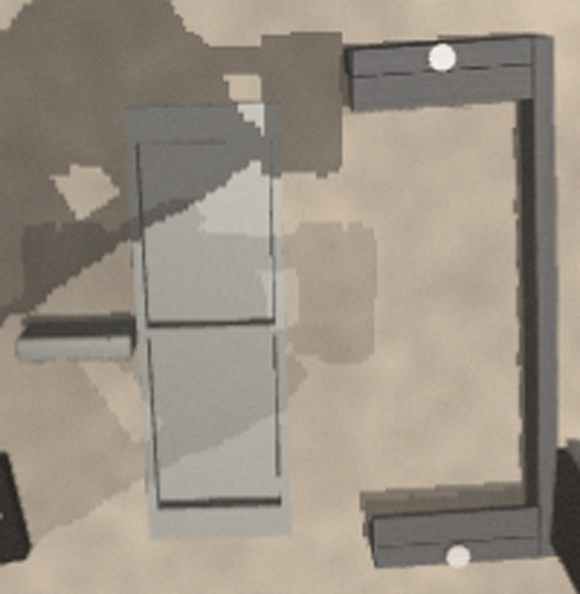

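```bash
cat > m.py <<'E'
from h import *
import pickle
p=manip.camera('wrist'); p['cw']=np.array([[1,0,0,529.54],[0,-.9646,-.2637,464.54],[0,.2637,-.9646,598.26],[0,0,0,1.]])
g=p
s=manip.read_state(); T=np.eye(4); T[:3,:3]=R.from_euler('xyz',s['eef_rot']).as_matrix(); T[:3,3]=s['eef_pos']; p['cw']=T@np.array(p['hand_eye'])
f=lambda c,z:[np.round(at_z(p,u/2.9+230,v/2.9+130,z)[:2],1) for u,v in c]
t=f([(126,107),(278,103),(291,535),(151,538)],16); b=f([(347,45),(552,36),(553,553),(376,566)],34); 
h=f([(20,333),(134,330),(134,318+15),(20,318+18)],40); l=f([(441,57),(458,556)],34); dv=f([(150,324),(272,320)],16)
for n,q in (('tray',t),('bay',b)):
    q=np.array(q); print(n,q.tolist(),'c',q.mean(0),'yaw',[np.degrees(np.arctan2(*(d[::-1]))) for d in (q[1]-q[0],q[2]-q[3])],[np.degrees(np.arctan2(-d[0],d[1])) for d in (q[0]-q[3],q[1]-q[2])])
print(h,l,dv)
E
python3 m.py
```

```text
tray [[467.8, 410.4], [540.0, 412.4], [548.5, 189.9], [475.3, 187.9]] c [507.9  300.15] yaw [np.float64(1.5867349367796886), np.float64(1.5650690855922629)] [np.float64(1.930587441166992), np.float64(2.1877636632158413)]
bay [[570.9, 440.2], [664.4, 445.0], [681.9, 188.1], [591.5, 181.0]] c [627.175 313.575] yaw [np.float64(2.938807703113061), np.float64(4.4907817208591005)] [np.float64(4.544048593414189), np.float64(3.896961980103612)]
[array([417. , 305.5]), array([471.7, 307.2]), array([471.7, 305.7]), array([417., 304.])] [array([613.9, 435.1]), array([633.2, 186.6])] [array([477.2, 303.7]), array([537.8, 305.9])]
```

Tray centre is (508,300) with yaw 2°; its measured size of 223×73 checks out. The bay origin is about (628,312), yaw about 4.2°. Crate A is at (438,72.5), long axis at 84°. I go and pick it up.

```bash
python3 -m crank '[{"offset":[-0.01,-0.03,-0.02],"spin":-1},{"offset":[-0.02,-0.07,-0.04],"spin":-2},{"offset":[-0.03,-0.11,-0.06],"spin":-3},{"offset":[-0.05,-0.15,-0.08],"spin":-4},{"offset":[-0.06,-0.19,-0.1],"spin":-5},{"offset":[-0.07,-0.23,-0.12],"spin":-6.2},{"offset":[-0.08,-0.27,-0.14],"spin":-6.2},{"offset":[-0.09,-0.3,-0.16],"spin":-6.2}]' 0.75
python3 - <<'E'
from h import *
s=manip.read_state(); print(np.array([438,72.5,15])-s['eef_pos'], 84-np.degrees(s['eef_rot'][2]))
p=shot('scene'); 
for d in manip.masks_of(p,'crate1'): print(round(d['conf'],2),rect_top(p,d['mask'],44))
E
```

```text
clock: 4.52
eef_pos: [445.5, 107.4, 275.8]
eef_rot: [3.139, -0.001, 1.464]
wrist_force: [1.4, -0.5, -0.5]
finger_gap: 70.4
[  -7.53742685  -34.8601874  -260.83293944] 0.10325898040539983
0.9 [460.1, 71.1, 87.1, 82.3, -4.7]
0.87 [455.5, -71.1, 89.4, 83.8, 2.5]
0.38 [501.2, -312.6, 338.5, 168.1, -0.8]
```

```bash
python3 -m crank '[{"offset":[-0.004,-0.017,-0.03],"spin":0},{"offset":[-0.008,-0.035,-0.06],"spin":0},{"offset":[-0.008,-0.035,-0.1],"spin":0},{"offset":[-0.008,-0.035,-0.14],"spin":0},{"offset":[-0.008,-0.035,-0.18],"spin":0},{"offset":[-0.008,-0.035,-0.22],"spin":0},{"offset":[-0.008,-0.035,-0.25],"spin":0},{"offset":[-0.008,-0.035,-0.26],"spin":0}]'
python3 -m crank '[{"offset":[0,0,0],"spin":0},{"offset":[0,0,0],"spin":0},{"offset":[0,0,0],"spin":0},{"offset":[0,0,0],"spin":0},{"offset":[0,0,0],"spin":0},{"offset":[0,0,0],"spin":0},{"offset":[0,0,0],"spin":0},{"offset":[0,0,0.01],"spin":0}]' 0 30
```

```text
clock: 5.28
eef_pos: [434.6, 70.3, 11.0]
eef_rot: [-3.136, 0.002, 1.46]
wrist_force: [0.4, -0.2, -0.3]
finger_gap: 70.5
clock: 5.95
eef_pos: [434.4, 70.3, 21.2]
eef_rot: [-3.135, 0.002, 1.46]
wrist_force: [0.5, 0.1, -1.2]
finger_gap: 44.0
```

```bash
python3 -m crank '[{"offset":[0,0,0.02],"spin":0},{"offset":[0,0,0.05],"spin":0},{"offset":[0,0.01,0.08],"spin":1},{"offset":[0.01,0.04,0.1],"spin":3},{"offset":[0.02,0.08,0.1],"spin":5},{"offset":[0.03,0.12,0.1],"spin":7},{"offset":[0.045,0.16,0.1],"spin":8.4},{"offset":[0.055,0.2,0.1],"spin":8.4}]'
python3 -m crank '[{"offset":[0.005,0.03,0],"spin":0},{"offset":[0.01,0.05,0],"spin":0},{"offset":[0.015,0.07,0],"spin":0},{"offset":[0.018,0.075,0],"spin":0},{"offset":[0.018,0.075,0],"spin":0},{"offset":[0.018,0.075,0],"spin":0},{"offset":[0.018,0.075,0],"spin":0},{"offset":[0.018,0.075,0],"spin":0}]'
python3 - <<'E'
from h import *
s=manip.read_state(); print(np.array([506,346,18])-s['eef_pos'], 92-np.degrees(s['eef_rot'][2]))
p=shot('scene','sc1')
for d in manip.masks_of(p,'tray'): 
  v,u=np.nonzero(d['mask']);print(round(d['conf'],2),rect_top(p,d['mask'],16),u.min(),u.max(),v.min(),v.max())
E
```

```text
clock: 6.62
eef_pos: [489.7, 271.7, 122.7]
eef_rot: [-3.137, 0.002, 1.608]
wrist_force: [0.2, -0.4, -1.0]
finger_gap: 43.8
clock: 7.28
eef_pos: [507.8, 345.7, 123.2]
eef_rot: [-3.137, 0.002, 1.607]
wrist_force: [-0.0, -0.7, -0.7]
finger_gap: 44.0
[  -1.82246341    0.27081169 -105.15729469] -0.08209848141257226
```

```bash
python3 - <<'E'
from h import *
p=shot('side','side1')
for d in manip.masks_of(p,'tray'): 
  v,u=np.nonzero(d['mask']);print(round(d['conf'],2),rect_top(p,d['mask'],16),u.min(),u.max(),v.min(),v.max())
a=cv2.imread('pics/side0.png').astype(int);b=cv2.imread('pics/side1.png').astype(int)
print([ (np.abs(a-b).max(2)[r:r+10,225:300]>40).sum() for r in range(180,250,10)])
E
python3 -m crank '[{"offset":[-0.002,0,-0.03],"spin":0},{"offset":[-0.002,0,-0.06],"spin":0},{"offset":[-0.002,0,-0.08],"spin":0},{"offset":[-0.002,0,-0.09],"spin":0},{"offset":[-0.002,0,-0.095],"spin":0},{"offset":[-0.002,0,-0.1],"spin":0},{"offset":[-0.002,0,-0.103],"spin":0},{"offset":[-0.002,0,-0.105],"spin":0}]'
```

```text
0.97 [477.1, 297.2, 235.2, 129.6, -87.6] 236 297 193 242
[np.int64(0), np.int64(20), np.int64(476), np.int64(285), np.int64(176), np.int64(59), np.int64(0)]
clock: 8.15
eef_pos: [506.2, 346.5, 18.6]
eef_rot: [-3.138, 0.001, 1.608]
wrist_force: [1.1, -0.2, -1.5]
finger_gap: 43.4
```

```bash
python3 -m crank '[{"offset":[0,0,0],"spin":0},{"offset":[0,0,0],"spin":0},{"offset":[0,0,0],"spin":0},{"offset":[0,0,0.01],"spin":0},{"offset":[0,0,0.04],"spin":0},{"offset":[0,0,0.08],"spin":0},{"offset":[0,0,0.12],"spin":0},{"offset":[0,0,0.16],"spin":0}]' 0.62
python3 -m crank '[{"offset":[-0.02,-0.03,0.03],"spin":0},{"offset":[-0.03,-0.07,0.06],"spin":0},{"offset":[-0.04,-0.11,0.1],"spin":0},{"offset":[-0.05,-0.15,0.12],"spin":0},{"offset":[-0.06,-0.19,0.12],"spin":-1.5},{"offset":[-0.07,-0.23,0.12],"spin":-1.5},{"offset":[-0.07,-0.27,0.12],"spin":-1.5},{"offset":[-0.072,-0.3,0.12],"spin":-1.5}]' 0.75
python3 s2.py w3 crate1:44 tile1:16 tray:16
python3 - <<'E'
from h import *
s=manip.read_state(); print(np.array([434,-70.8,15])-s['eef_pos'], 90.6-np.degrees(s['eef_rot'][2]))
E
```

```text
clock: 8.82
eef_pos: [505.9, 346.3, 181.6]
eef_rot: [-3.139, 0.001, 1.608]
wrist_force: [0.1, -1.0, 0.3]
finger_gap: 57.9
clock: 9.48
eef_pos: [434.3, 61.7, 302.9]
eef_rot: [-3.142, 0.0, 1.582]
wrist_force: [0.4, -0.4, -1.2]
finger_gap: 70.2
[[1.0, 0.01, 0.0, 434.15], [0.01, -0.96, -0.26, 138.14], [-0.0, 0.26, -0.96, 481.92], [0.0, 0.0, 0.0, 1.0]]
crate1 0.85 px 315 311 3017 [433.1, -63.8, 95.5, 45.0, -87.8] box 295 336 274 351
tile1 0.93 px 389 300 2949 [529.3, -68.1, 123.5, 57.1, -87.3] box 372 420 259 353
tile1 0.92 px 412 193 5612 [539.9, 67.8, 123.4, 59.8, 86.0] box 381 446 139 250
tile1 0.89 px 235 72 6367 [345.1, 195.5, 120.1, 58.4, 10.6] box 175 294 35 109
tile1 0.77 px 432 199 167 [568.9, 27.1, 30.7, 4.7, -85.2] box 391 442 138 244
tray 0.56 px 391 37 5569 [508.1, 230.8, 76.9, 75.3, -87.4] box 355 428 0 78
tray 0.37 px 524 57 4249 [635.9, 229.5, 109.2, 86.5, 4.4] box 461 563 0 89
[  -1.29710279 -133.4137982  -287.17241176] 0.12298488164985599
```

View pics/w3.png

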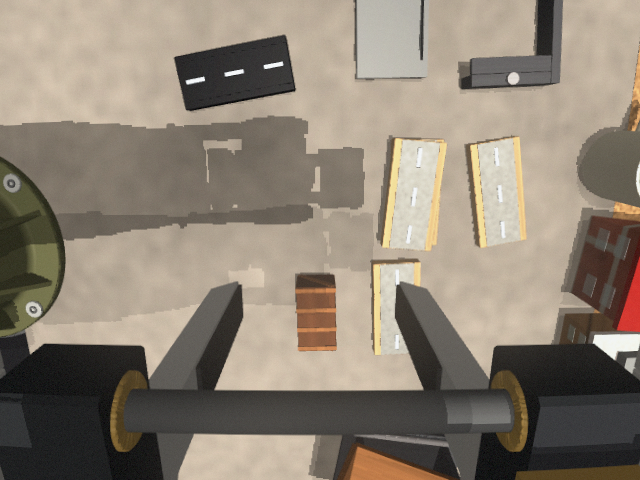

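Crate B is confirmed at (315,311), and the tray is empty in its lower compartment as expected. I pick it now.

```bash
python3 -m crank '[{"offset":[0,-0.03,-0.02],"spin":0},{"offset":[-0.001,-0.07,-0.05],"spin":0},{"offset":[-0.001,-0.1,-0.08],"spin":0},{"offset":[-0.001,-0.12,-0.11],"spin":0},{"offset":[-0.001,-0.133,-0.14],"spin":0.5},{"offset":[-0.001,-0.133,-0.18],"spin":0.5},{"offset":[-0.001,-0.133,-0.22],"spin":0.5},{"offset":[-0.001,-0.133,-0.25],"spin":0.5}]'
python3 -m crank '[{"offset":[0,0,-0.015],"spin":0},{"offset":[0,0,-0.03],"spin":0},{"offset":[0,0,-0.034],"spin":0},{"offset":[0,0,-0.034],"spin":0},{"offset":[0,0,-0.034],"spin":0},{"offset":[0,0,-0.034],"spin":0},{"offset":[0,0,-0.034],"spin":0},{"offset":[0,0,-0.034],"spin":0}]'
python3 -m crank '[{"offset":[0,0,0],"spin":0},{"offset":[0,0,0],"spin":0},{"offset":[0,0,0],"spin":0},{"offset":[0,0,0],"spin":0},{"offset":[0,0,0],"spin":0},{"offset":[0,0,0],"spin":0},{"offset":[0,0,0.02],"spin":0},{"offset":[0,0,0.05],"spin":0}]' 0 30
```

```text
clock: 10.35
eef_pos: [433.7, -69.1, 49.7]
eef_rot: [-3.139, -0.0, 1.589]
wrist_force: [0.8, -0.5, -0.9]
finger_gap: 70.3
clock: 11.02
eef_pos: [434.2, -69.1, 16.4]
eef_rot: [-3.14, 0.0, 1.589]
wrist_force: [-0.8, -0.4, 0.7]
finger_gap: 70.5
clock: 11.68
eef_pos: [432.5, -68.8, 65.0]
eef_rot: [-3.135, -0.001, 1.589]
wrist_force: [1.3, -1.5, -2.0]
finger_gap: 43.5
```

```bash
python3 -m crank '[{"offset":[0,0.01,0.03],"spin":0},{"offset":[0.01,0.04,0.05],"spin":0},{"offset":[0.02,0.08,0.06],"spin":0},{"offset":[0.03,0.12,0.06],"spin":1},{"offset":[0.04,0.16,0.06],"spin":1},{"offset":[0.05,0.2,0.06],"spin":1},{"offset":[0.06,0.24,0.06],"spin":1},{"offset":[0.07,0.27,0.06],"spin":1}]'
python3 -m crank '[{"offset":[0.005,0.025,0],"spin":0},{"offset":[0.007,0.04,0],"spin":0},{"offset":[0.007,0.052,0],"spin":0},{"offset":[0.007,0.052,0],"spin":0},{"offset":[0.007,0.052,0],"spin":0},{"offset":[0.007,0.052,0],"spin":0},{"offset":[0.007,0.052,0],"spin":0},{"offset":[0.007,0.052,0],"spin":0}]'
python3 - <<'E'
from h import *
s=manip.read_state(); print(np.array([509.6,254.3,21])-s['eef_pos'], 92-np.degrees(s['eef_rot'][2]))
p=shot('side','side2')
for d in manip.masks_of(p,'tray'): 
  v,u=np.nonzero(d['mask']);print(round(d['conf'],2),rect_top(p,d['mask'],16),u.min(),u.max(),v.min(),v.max())
cv2.imwrite('pics/side2c.png',cv2.resize(cv2.cvtColor(p['pixels'][150:300,200:400],4),None,fx=3,fy=3))
E
```

```text
clock: 12.35
eef_pos: [502.3, 204.2, 124.7]
eef_rot: [-3.135, -0.001, 1.608]
wrist_force: [0.6, -0.7, -2.1]
finger_gap: 43.9
clock: 13.02
eef_pos: [509.5, 255.3, 124.9]
eef_rot: [-3.135, -0.001, 1.607]
wrist_force: [-0.6, -0.1, -2.1]
finger_gap: 43.7
[ 9.31278677e-02 -1.01129919e+00 -1.03941221e+02] -0.04716818380657628
0.61 [476.5, 294.5, 235.7, 128.8, -87.1] 236 297 196 242
```

View pics/side2c.png

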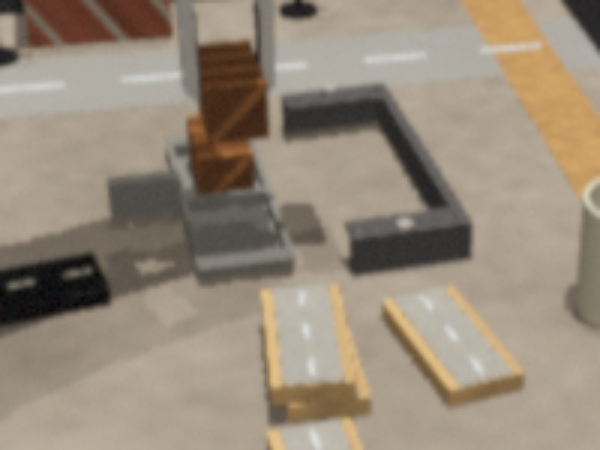

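The first crate sits flat in its compartment, and the tray has not moved. I lower the second one.

```bash
python3 -m crank '[{"offset":[0,-0.001,-0.03],"spin":0},{"offset":[0,-0.001,-0.06],"spin":0},{"offset":[0,-0.001,-0.08],"spin":0},{"offset":[0,-0.001,-0.09],"spin":0},{"offset":[0,-0.001,-0.097],"spin":0},{"offset":[0,-0.001,-0.1],"spin":0},{"offset":[0,-0.001,-0.102],"spin":0},{"offset":[0,-0.001,-0.104],"spin":0}]'
python3 -m crank '[{"offset":[0,0,0],"spin":0},{"offset":[0,0,0],"spin":0},{"offset":[0,0,0],"spin":0},{"offset":[0,0,0],"spin":0},{"offset":[0,0,0.03],"spin":0},{"offset":[0,0,0.07],"spin":0},{"offset":[0,0,0.11],"spin":0},{"offset":[0,0,0.15],"spin":0}]' 0.62
python3 -m crank '[{"offset":[0,0.03,0.03],"spin":0},{"offset":[0,0.06,0.06],"spin":0},{"offset":[0,0.09,0.1],"spin":0},{"offset":[0.02,0.12,0.13],"spin":0},{"offset":[0.03,0.13,0.15],"spin":-1},{"offset":[0.03,0.13,0.15],"spin":-2},{"offset":[0.03,0.13,0.15],"spin":-2},{"offset":[0.03,0.13,0.15],"spin":-2}]'
python3 - <<'E'
from h import *
p=shot('wrist','w4'); print(np.round(p['cw'],4).tolist())
cv2.imwrite('pics/w4c.png',cv2.resize(cv2.cvtColor(p['pixels'][60:320,180:460],4),None,fx=2.3,fy=2.3))
E
```

```text
clock: 13.78
eef_pos: [510.1, 254.9, 21.9]
eef_rot: [-3.137, -0.002, 1.607]
wrist_force: [0.2, -0.2, -1.7]
finger_gap: 43.9
clock: 14.45
eef_pos: [509.8, 254.8, 173.9]
eef_rot: [-3.137, -0.002, 1.607]
wrist_force: [0.6, -0.3, 1.0]
finger_gap: 58.4
clock: 15.12
eef_pos: [539.5, 384.4, 322.6]
eef_rot: [-3.135, -0.001, 1.573]
wrist_force: [-1.0, -0.9, 0.8]
finger_gap: 58.7
[[1.0, 0.0038, -0.006, 541.1962], [0.0021, -0.9653, -0.2611, 460.5634], [-0.0068, 0.2611, -0.9653, 501.8123], [0.0, 0.0, 0.0, 1.0]]
```

View pics/w4c.png

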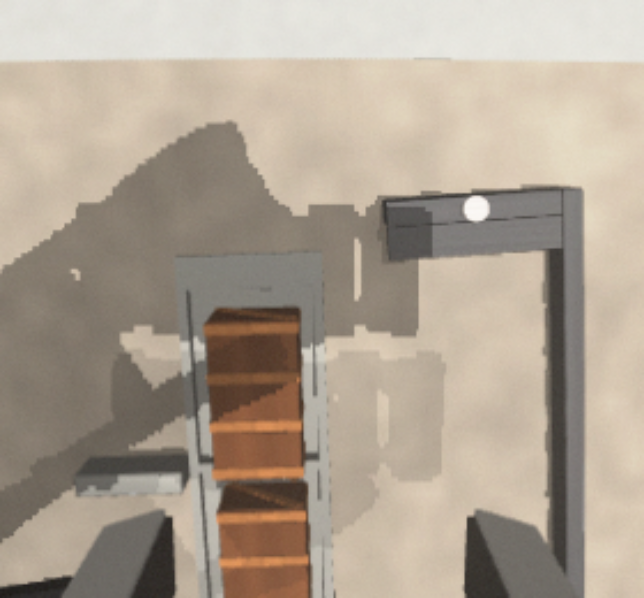

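Run:
```python
from h import *
p=manip.camera('wrist'); p['cw']=np.array([[1.0, 0.0038, -0.006, 541.1962], [0.0021, -0.9653, -0.2611, 460.5634], [-0.0068, 0.2611, -0.9653, 501.8123], [0.0, 0.0, 0.0, 1.0]])
f=lambda c,z:np.array([np.round(at_z(p,u/2.3+180,v/2.3+60,z)[:2],1) for u,v in c])
t=f([(177,257),(322,254),(333,590)],16);print('tray',t.tolist(),np.degrees(np.arctan2(*(t[1]-t[0])[::-1])),np.degrees(np.arctan2(*(t[2]-t[1])[::-1]))+90)
h=f([(78,474),(183,473),(184,494),(78,495)],40);print('handle',h.tolist(),h.mean(0))
b=f([(386,203),(582,188),(583,590),(476,208),(390,262),(562,247)],34);print('bay',b.tolist())
for i,j,o in((0,1,0),(2,1,-90),(4,5,0)): print(np.degrees(np.arctan2(*(b[j]-b[i])[::-1]))+o)
```

```text
tray [[467.0, 413.8], [539.6, 415.4], [546.2, 233.1]] 1.2625125302072924 2.073434205451292
handle [[416.5, 307.3], [469.9, 308.2], [470.0, 297.0], [415.8, 296.1]] [443.05 302.15]
bay [[570.0, 441.3], [662.9, 449.0], [678.5, 241.7], [612.8, 439.2], [572.4, 413.4], [655.1, 421.1]]
4.738120187063055
4.303582399480732
5.319337756095451
```

Both crates are in the tray. Next is the handle at about (440,298): the tool goes to yaw 182° and the jaws close across the blade.

```bash
python3 -m crank '[{"offset":[-0.02,-0.01,0],"spin":6},{"offset":[-0.04,-0.02,0],"spin":13},{"offset":[-0.06,-0.04,-0.01],"spin":20},{"offset":[-0.08,-0.05,-0.03],"spin":27},{"offset":[-0.09,-0.07,-0.05],"spin":34},{"offset":[-0.1,-0.086,-0.07],"spin":41},{"offset":[-0.1,-0.086,-0.08],"spin":48},{"offset":[-0.1,-0.086,-0.1],"spin":55}]' 0.5
python3 -m crank '[{"offset":[0,0,-0.02],"spin":6},{"offset":[0,0,-0.04],"spin":13},{"offset":[0,0,-0.06],"spin":20},{"offset":[0,0,-0.08],"spin":27},{"offset":[0,0,-0.1],"spin":34},{"offset":[0,0,-0.1],"spin":37},{"offset":[0,0,-0.1],"spin":37},{"offset":[0,0,-0.1],"spin":37}]'
python3 - <<'E'
from h import *
s=manip.read_state(); print(np.array([440,299,11])-s['eef_pos'], 182-np.degrees(s['eef_rot'][2])%360)
p=shot('wrist'); 
for d in manip.search_frame(p,'tray_grip'):print(d['location'],d['conf'])
print(manip.search_frame(shot('scene'),'crate1'))
E
```

```text
clock: 15.88
eef_pos: [438.6, 296.7, 222.9]
eef_rot: [-3.136, -0.0, 2.537]
wrist_force: [0.4, -0.0, 0.8]
finger_gap: 47.4
clock: 16.55
eef_pos: [438.2, 296.2, 122.9]
eef_rot: [-3.136, -0.001, -3.103]
wrist_force: [-0.1, -0.0, 0.4]
finger_gap: 47.2
[   1.75932734    2.82255979 -111.88959565] -0.23876493262994813
[474.4, 303.2, 18.1] 0.92
[513.9, 118.8, 2.5] 0.2
[{'location': [524.5, 348.4, 45.4], 'conf': 0.96}, {'location': [526.4, 251.9, 45.1], 'conf': 0.56}]
```

```bash
python3 -m crank '[{"offset":[0.001,0.002,-0.03],"spin":0},{"offset":[0.002,0.003,-0.06],"spin":0},{"offset":[0.002,0.003,-0.08],"spin":0},{"offset":[0.002,0.003,-0.095],"spin":0},{"offset":[0.002,0.003,-0.105],"spin":0},{"offset":[0.002,0.003,-0.112],"spin":0},{"offset":[0.002,0.003,-0.112],"spin":0},{"offset":[0.002,0.003,-0.112],"spin":0}]'
python3 -m crank '[{"offset":[0,0,0],"spin":0},{"offset":[0,0,0],"spin":0},{"offset":[0,0,0],"spin":0},{"offset":[0,0,0],"spin":0},{"offset":[0,0,0],"spin":0},{"offset":[0,0,0],"spin":0},{"offset":[0,0,0],"spin":0},{"offset":[0,0,0],"spin":0}]' 0 40
```

```text
clock: 17.42
eef_pos: [441.0, 299.8, 12.0]
eef_rot: [-3.137, 0.001, -3.102]
wrist_force: [0.3, 0.3, -0.1]
finger_gap: 46.8
clock: 18.08
eef_pos: [441.1, 300.1, 12.3]
eef_rot: [-3.137, 0.002, -3.102]
wrist_force: [-0.0, 1.7, 1.6]
finger_gap: 11.6
```

```bash
python3 -m crank '[{"offset":[0.003,0,0],"spin":0.3},{"offset":[0.007,0.001,0],"spin":0.8},{"offset":[0.011,0.001,0],"spin":1.2},{"offset":[0.015,0.001,0],"spin":1.6},{"offset":[0.02,0.002,0],"spin":2.1},{"offset":[0.024,0.002,0],"spin":2.1},{"offset":[0.024,0.002,0],"spin":2.1},{"offset":[0.024,0.002,0],"spin":2.1}]'
python3 - <<'E'
from h import *
p=shot('wrist','w5'); print(np.round(p['cw'],4).tolist())
q=shot('scene','sc5'); cv2.imwrite('pics/sc5c.png',cv2.resize(cv2.cvtColor(q['pixels'][210:310,370:520],4),None,fx=5,fy=5))
E
```

```text
clock: 18.75
eef_pos: [465.8, 302.1, 12.2]
eef_rot: [-3.137, 0.003, -3.065]
wrist_force: [1.0, 0.3, 0.7]
finger_gap: 11.6
[[-0.0766, 0.9614, 0.2641, 389.9628], [0.9971, 0.0749, 0.0163, 297.1609], [-0.0041, 0.2646, -0.9643, 191.0977], [0.0, 0.0, 0.0, 1.0]]
```

View pics/w5.png

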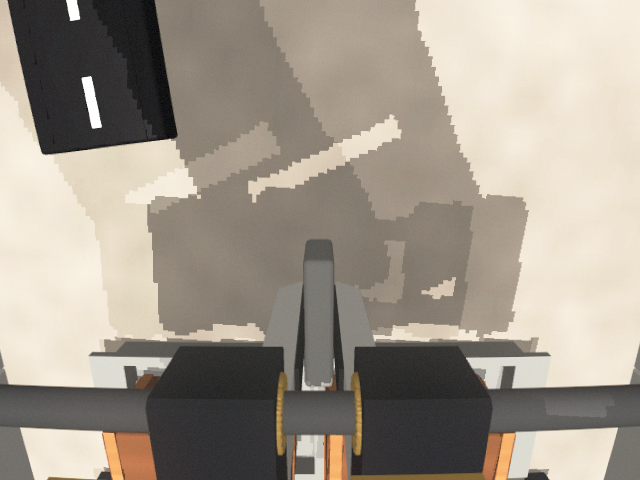

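View pics/sc5c.png

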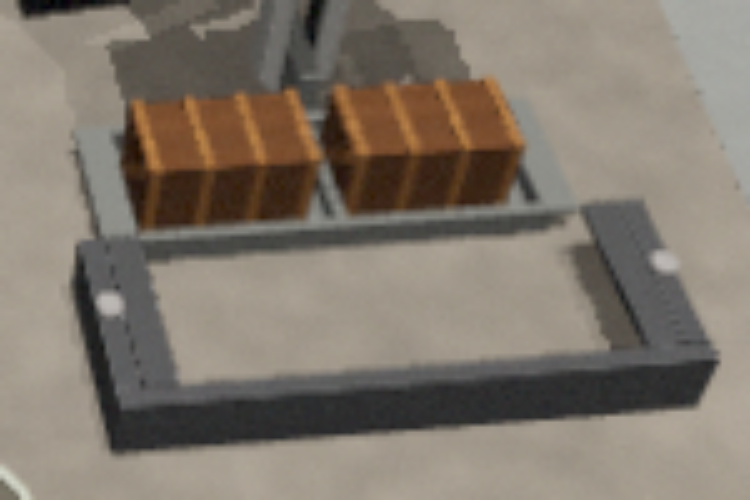

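Run:
```python
from h import *
p=shot('scene')
f=lambda c,z:np.array([np.round(at_z(p,u/5+370,v/5+210,z)[:2],1) for u,v in c])
t=f([(102,241),(579,208),(78,130)],16);print(t.tolist(),np.degrees(np.arctan2(*(t[0]-t[1])[::-1]))+90)
b=f([(110,304),(666,262),(80,243),(118,405),(717,355),(640,202),(145,235),(175,385),(585,208)],34);print(b.tolist())
d=b[1]-b[0];print(np.degrees(np.arctan2(-d[0],d[1])),b[:2].mean(0)); d=b[4]-b[3];print(np.degrees(np.arctan2(-d[0],d[1])),b[3:5].mean(0))
y=np.radians(4.4); n=np.array([-np.sin(y),np.cos(y)])
print('lateral tray mid',t[:2].mean(0)@n,'bay dots',b[:2].mean(0)@n,'backwall',b[3:5].mean(0)@n,'lips',(b[6]+b[8])@n/2)
```

```text
[[575.5, 199.3], [559.7, 421.9], [504.7, 196.2]] 4.060007276757787
[[628.0, 194.8], [609.2, 442.8], [592.6, 185.8], [682.4, 191.7], [661.7, 449.1], [573.2, 441.7], [588.5, 215.1], [672.4, 216.6], [576.3, 415.5]]
4.335098372908731 [618.6 318.8]
4.597807770265076 [672.05 320.4 ]
lateral tray mid 266.1388644768992 bay dots 270.4020266106922 backwall 267.8966789608768 lips 269.6895707960888
```

The tray needs about 3 mm more in +y (clearance is 6 mm each side) and its yaw matches the bay's. I slide it in.

```bash
python3 -m crank '[{"offset":[0.003,0.002,0],"spin":0.2},{"offset":[0.007,0.0035,0],"spin":0.2},{"offset":[0.012,0.004,0],"spin":0.2},{"offset":[0.018,0.0044,0],"spin":0.2},{"offset":[0.024,0.0048,0],"spin":0.2},{"offset":[0.03,0.0053,0],"spin":0.2},{"offset":[0.036,0.0058,0],"spin":0.2},{"offset":[0.042,0.0062,0],"spin":0.2}]'
python3 -m crank '[{"offset":[0.005,0.0004,0],"spin":0},{"offset":[0.01,0.0008,0],"spin":0},{"offset":[0.015,0.0012,0],"spin":0},{"offset":[0.02,0.0015,0],"spin":0},{"offset":[0.025,0.0019,0],"spin":0},{"offset":[0.03,0.0023,0],"spin":0},{"offset":[0.035,0.0027,0],"spin":0},{"offset":[0.04,0.003,0],"spin":0}]'
```

```text
clock: 19.57
eef_pos: [507.6, 308.4, 12.2]
eef_rot: [-3.137, 0.002, -3.062]
wrist_force: [-5.8, -0.1, 6.7]
finger_gap: 11.9
clock: 20.23
eef_pos: [547.8, 311.6, 12.2]
eef_rot: [-3.137, 0.001, -3.061]
wrist_force: [-5.4, -1.8, 5.5]
finger_gap: 12.1
```

```bash
python3 -m crank '[{"offset":[0.002,0.0002,0],"spin":0},{"offset":[0.004,0.0003,0],"spin":0},{"offset":[0.006,0.0005,0],"spin":0},{"offset":[0.008,0.0006,0],"spin":0},{"offset":[0.009,0.0007,0],"spin":0},{"offset":[0.01,0.0008,0],"spin":0},{"offset":[0.011,0.0008,0],"spin":0},{"offset":[0.012,0.0009,0],"spin":0}]'
python3 -m crank '[{"offset":[0.001,0,0],"spin":0},{"offset":[0.001,0,0],"spin":0},{"offset":[0.002,0.0001,0],"spin":0},{"offset":[0.002,0.0001,0],"spin":0},{"offset":[0.003,0.0002,0],"spin":0},{"offset":[0.003,0.0002,0],"spin":0},{"offset":[0.004,0.0003,0],"spin":0},{"offset":[0.004,0.0003,0],"spin":0}]'
```

```text
clock: 20.9
eef_pos: [559.8, 312.6, 12.3]
eef_rot: [-3.137, 0.001, -3.061]
wrist_force: [-3.9, 0.3, 5.4]
finger_gap: 11.9
clock: 21.57
eef_pos: [561.4, 313.2, 12.2]
eef_rot: [-3.137, -0.005, -3.061]
wrist_force: [-22.9, -1.2, 14.9]
finger_gap: 11.6
```

Contact force came up at x=561.4, against about 560.5 expected for home. I release and check.

```bash
python3 -m crank '[{"offset":[0.001,0,0],"spin":0},{"offset":[0,0,0],"spin":0},{"offset":[0,0,0],"spin":0},{"offset":[0,0,0],"spin":0},{"offset":[0,0,0.02],"spin":0},{"offset":[0,0,0.05],"spin":0},{"offset":[0,0,0.09],"spin":0},{"offset":[0,0,0.13],"spin":0}]' 0.35
python3 -m crank '[{"offset":[0,-0.03,0.04],"spin":-6},{"offset":[0,-0.06,0.07],"spin":-13},{"offset":[0,-0.09,0.1],"spin":-20},{"offset":[-0.01,-0.12,0.12],"spin":-27},{"offset":[-0.01,-0.15,0.14],"spin":-34},{"offset":[-0.01,-0.17,0.16],"spin":-41},{"offset":[-0.01,-0.17,0.18],"spin":-48},{"offset":[-0.01,-0.17,0.18],"spin":-55}]' 0.85
python3 - <<'E'
from h import *
q=shot('scene'); a=cv2.resize(q['pixels'][225:315,370:520],None,fx=5,fy=5)
s=shot('side'); b=cv2.resize(s['pixels'][160:250,240:390],None,fx=5,fy=5)
cv2.imwrite('pics/home.png',cv2.cvtColor(np.vstack([a,b])[:,:],4)[::1]); 
im=cv2.imread('pics/home.png'); cv2.imwrite('pics/home.png',cv2.resize(im,None,fx=.66,fy=.66,interpolation=cv2.INTER_AREA))
E
```

```text
clock: 22.23
eef_pos: [561.2, 312.8, 143.1]
eef_rot: [-3.136, -0.006, -3.061]
wrist_force: [0.6, -0.2, 0.8]
finger_gap: 32.7
clock: 22.9
eef_pos: [552.1, 141.5, 327.6]
eef_rot: [3.141, -0.003, 2.254]
wrist_force: [-0.4, 0.2, 0.4]
finger_gap: 78.9
```

View pics/home.png

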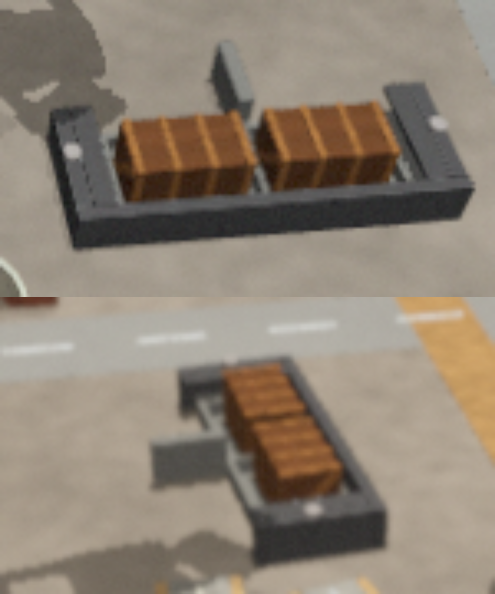

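The tray is home: the crates stand in their compartments and the far flange sits under the lips against the back wall. Next I measure the shelf.

```bash
python3 -m crank '[{"offset":[-0.01,-0.03,0.02],"spin":-6},{"offset":[-0.02,-0.07,0.04],"spin":-13},{"offset":[-0.03,-0.11,0.06],"spin":-20},{"offset":[-0.04,-0.15,0.09],"spin":-27},{"offset":[-0.05,-0.19,0.09],"spin":-34},{"offset":[-0.05,-0.23,0.09],"spin":-39},{"offset":[-0.05,-0.27,0.09],"spin":-39},{"offset":[-0.05,-0.31,0.09],"spin":-39}]'
python3 -m crank '[{"offset":[0,-0.03,0],"spin":0},{"offset":[0,-0.05,0],"spin":0},{"offset":[0,-0.06,0],"spin":0},{"offset":[0,-0.06,0],"spin":0},{"offset":[0,-0.06,0],"spin":0},{"offset":[0,-0.06,0],"spin":0},{"offset":[0,-0.06,0],"spin":0},{"offset":[0,-0.06,0],"spin":0}]'
python3 - <<'E'
from h import *
p=shot('wrist','w6'); np.save('w6',p['cw']); s=manip.read_state(); print(s['eef_pos'],s['eef_rot'])
for d in manip.masks_of(p,'shelf'):
    v,u=np.nonzero(d['mask']); print(d['conf'],u.min(),u.max(),v.min(),v.max())
cv2.imwrite('pics/w6c.png',cv2.resize(cv2.cvtColor(p['pixels'][100:400,180:480],4),None,fx=2,fy=2))
E
```

```text
clock: 23.67
eef_pos: [501.0, -160.1, 413.4]
eef_rot: [-3.137, -0.005, 1.583]
wrist_force: [0.5, 0.4, -0.5]
finger_gap: 79.7
clock: 24.33
eef_pos: [501.2, -219.0, 413.7]
eef_rot: [-3.138, -0.005, 1.585]
wrist_force: [0.4, -0.4, -0.2]
finger_gap: 79.8
[ 501.17427206 -219.20857615  413.69157694] [-3.1378859  -0.00520822  1.58467763]
0.71 263 417 214 311
```

View pics/w6c.png

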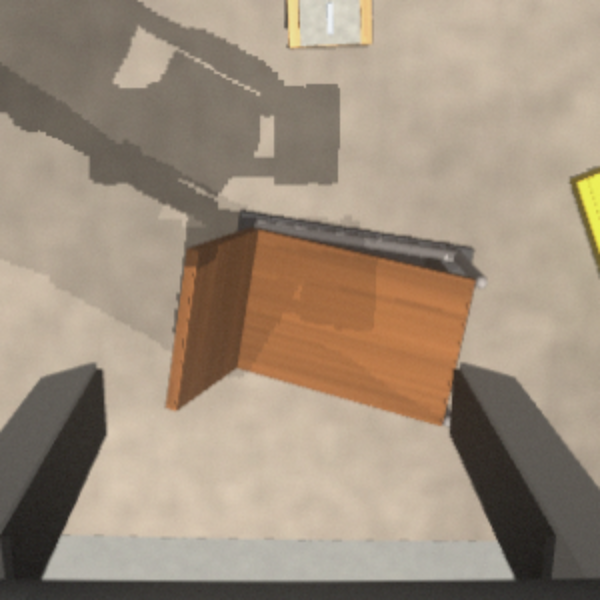

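```bash
cat > fit.py <<'E'
from h import *
from scipy.optimize import least_squares
p=manip.camera('wrist'); p['cw']=np.load('w6.npy')
obs={(0,50,0):(259,230),(0,-50,0):(239,368),(146,50,0):(476,280),(146,-50,0):(442,424)}
px={k:np.array(v)/2+[180,100] for k,v in obs.items()}
def W(q,k): return R.from_euler('z',q[2])*0 if 0 else R.from_euler('z',q[2]).apply(R.from_euler('y',-np.radians(20)).apply(k))+[q[0],q[1],40]
r=least_squares(lambda q:np.concatenate([proj(p,W(q,k))-px[k] for k in px]),[450,-300,0.2])
print(r.x[:2],np.degrees(r.x[2]),np.round(r.fun,1))
for k in ((0,50,94),(0,-50,94)): print(k,(proj(p,W(r.x,k))-[180,100])*2)
np.save('shelf',r.x)
for z in (8,24,40,56): print(z,np.round(W(r.x,(60,0,z)),1))
E
python3 fit.py
```

```text
[ 481.86236703 -301.38271059] -8.011891303703779 [ 0.1 -0.2 -0.5  0.1 -0.1 -0.6  0.4  0.8]
(0, 50, 94) [199.31455816 250.83955504]
(0, -50, 94) [177.71361777 412.1713914 ]
8 [ 535.  -308.9   68. ]
24 [ 529.6 -308.1   83.1]
40 [ 524.1 -307.3   98.1]
56 [ 518.7 -306.6  113.1]
```

Shelf fit: origin (481.9,−301.4), yaw −8.0°. Residuals are under 1 px and the backstop's top edge agrees. Now to the tile stack.

```bash
python3 -m crank '[{"offset":[0.01,0.03,-0.01],"spin":0},{"offset":[0.02,0.07,-0.03],"spin":0},{"offset":[0.03,0.11,-0.05],"spin":0},{"offset":[0.04,0.15,-0.07],"spin":0},{"offset":[0.04,0.19,-0.08],"spin":-1},{"offset":[0.04,0.23,-0.1],"spin":-2},{"offset":[0.04,0.27,-0.11],"spin":-3},{"offset":[0.04,0.3,-0.12],"spin":-4}]'
python3 -m crank '[{"offset":[0,0.02,0],"spin":0},{"offset":[0,0.03,0],"spin":0},{"offset":[0,0.04,0],"spin":0},{"offset":[0,0.04,0],"spin":0},{"offset":[0,0.04,0],"spin":0},{"offset":[0,0.04,0],"spin":0},{"offset":[0,0.04,0],"spin":0},{"offset":[0,0.04,0],"spin":0}]'
python3 - <<'E'
from h import *
p=shot('wrist','w7'); np.save('w7',p['cw']); s=manip.read_state(); print(s['eef_pos'],s['eef_rot'])
for d in manip.masks_of(p,'tile1'):
    v,u=np.nonzero(d['mask']); print(round(d['conf'],2),u.min(),u.max(),v.min(),v.max(),rect_top(p,d['mask'],16),rect_top(p,d['mask'],32))
cv2.imwrite('pics/w7c.png',cv2.resize(cv2.cvtColor(p['pixels'][120:390,200:500],4),None,fx=2,fy=2))
E
```

```text
clock: 25.15
eef_pos: [540.6, 78.8, 294.2]
eef_rot: [-3.138, -0.005, 1.513]
wrist_force: [0.8, -0.1, 0.6]
finger_gap: 79.9
clock: 25.82
eef_pos: [540.8, 117.9, 294.4]
eef_rot: [-3.138, -0.005, 1.512]
wrist_force: [0.3, -0.6, 0.1]
finger_gap: 79.9
[540.73440233 118.10270483 294.35393142] [-3.13806889 -0.00527445  1.51246292]
0.86 298 350 189 291 [569.2, 55.3, 86.7, 7.0, 87.6] [568.4, 60.1, 83.6, 6.7, 87.6]
0.8 78 195 103 179 [347.0, 195.9, 123.0, 58.2, 10.9] [354.0, 195.8, 118.7, 56.2, 10.9]
0.7 292 345 192 299 [537.4, 66.6, 125.6, 59.6, 86.5] [537.7, 71.0, 121.2, 57.5, 86.5]
0.68 292 345 306 391 [530.0, -62.7, 116.0, 56.1, -87.3] [530.6, -53.8, 112.0, 54.1, -87.3]
0.63 459 476 440 477 [721.1, -240.9, 70.5, 6.7, -66.0] [715.0, -225.7, 68.0, 6.5, -66.0]
0.58 372 441 179 290 [638.2, 73.4, 123.0, 59.7, -78.3] [635.0, 77.6, 118.7, 57.6, -78.3]
```

View pics/w7c.png

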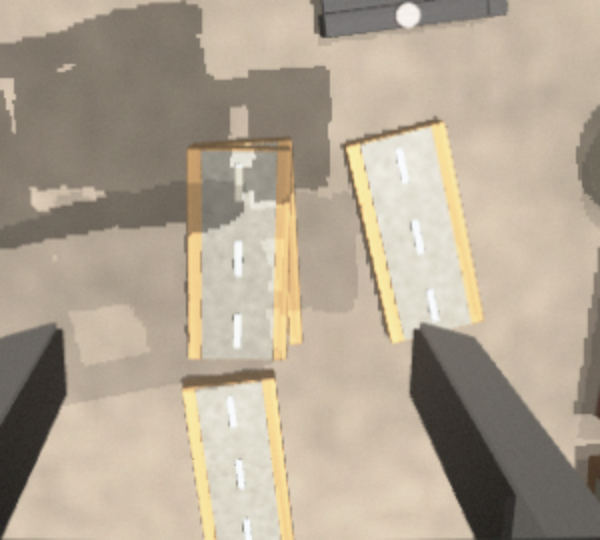

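```bash
python3 -m crank '[{"offset":[-0.001,-0.02,-0.02],"spin":0},{"offset":[-0.003,-0.035,-0.06],"spin":0},{"offset":[-0.003,-0.048,-0.1],"spin":0},{"offset":[-0.003,-0.048,-0.14],"spin":0},{"offset":[-0.003,-0.048,-0.18],"spin":0},{"offset":[-0.003,-0.048,-0.21],"spin":0},{"offset":[-0.003,-0.048,-0.23],"spin":0},{"offset":[-0.003,-0.048,-0.24],"spin":0}]'
python3 -m crank '[{"offset":[0,0,-0.01],"spin":0},{"offset":[0,0,-0.02],"spin":0},{"offset":[0,0,-0.03],"spin":0},{"offset":[0,0,-0.034],"spin":0},{"offset":[0,0,-0.034],"spin":0},{"offset":[0,0,-0.034],"spin":0},{"offset":[0,0,-0.034],"spin":0},{"offset":[0,0,-0.034],"spin":0}]'
```

```text
clock: 26.58
eef_pos: [536.4, 69.9, 51.5]
eef_rot: [-3.134, -0.005, 1.512]
wrist_force: [-0.2, 0.2, -0.6]
finger_gap: 79.9
clock: 27.25
eef_pos: [536.9, 69.9, 18.2]
eef_rot: [-3.135, -0.005, 1.512]
wrist_force: [0.1, 0.0, -0.5]
finger_gap: 80.0
```

```bash
python3 -m crank '[{"offset":[0,0,0.001],"spin":0},{"offset":[0,0,0.001],"spin":0},{"offset":[0,0,0.001],"spin":0},{"offset":[0,0,0.001],"spin":0},{"offset":[0,0,0.001],"spin":0},{"offset":[0,0,0.02],"spin":0},{"offset":[0,0,0.05],"spin":0},{"offset":[0,0,0.09],"spin":0}]' 0 25
python3 -m crank '[{"offset":[0,-0.02,0.03],"spin":-5},{"offset":[0,-0.05,0.04],"spin":-11},{"offset":[0,-0.08,0.04],"spin":-18},{"offset":[0,-0.12,0.04],"spin":-25},{"offset":[0,-0.16,0.04],"spin":-32},{"offset":[0,-0.2,0.04],"spin":-39},{"offset":[0,-0.23,0.04],"spin":-46},{"offset":[0,-0.26,0.04],"spin":-53}]'
python3 -m crank '[{"offset":[0,-0.03,0],"spin":-7},{"offset":[0,-0.06,0],"spin":-14},{"offset":[0,-0.09,0],"spin":-21},{"offset":[0,-0.11,0],"spin":-28},{"offset":[0,-0.119,0],"spin":-35},{"offset":[0,-0.119,0],"spin":-41.7},{"offset":[0,-0.119,0],"spin":-41.7},{"offset":[0,-0.119,0],"spin":-41.7}]'
```

```text
clock: 27.92
eef_pos: [535.3, 69.8, 107.0]
eef_rot: [-3.13, -0.004, 1.512]
wrist_force: [-0.4, 0.7, -0.4]
finger_gap: 56.1
clock: 28.58
eef_pos: [534.8, -192.1, 146.9]
eef_rot: [-3.13, -0.004, 0.58]
wrist_force: [-0.0, 0.7, -0.7]
finger_gap: 55.6
clock: 29.25
eef_pos: [534.7, -311.0, 146.6]
eef_rot: [-3.13, -0.004, -0.144]
wrist_force: [-0.4, 1.1, -1.4]
finger_gap: 55.7
```

```bash
python3 -m crank '[{"offset":[0.004,0.0015,-0.02],"spin":0.2},{"offset":[0.004,0.0015,-0.03],"spin":0.2},{"offset":[0.004,0.0015,-0.04],"spin":0.2},{"offset":[0.004,0.0015,-0.045],"spin":0.2},{"offset":[0.004,0.0015,-0.05],"spin":0.2},{"offset":[0.004,0.0015,-0.053],"spin":0.2},{"offset":[0.004,0.0015,-0.056],"spin":0.2},{"offset":[0.004,0.0015,-0.058],"spin":0.2}]'
python3 -m crank '[{"offset":[0,0,-0.001],"spin":0},{"offset":[0,0,-0.002],"spin":0},{"offset":[0,0,-0.004],"spin":0},{"offset":[0,0,-0.006],"spin":0},{"offset":[0,0,-0.008],"spin":0},{"offset":[0,0,-0.01],"spin":0},{"offset":[0,0,-0.012],"spin":0},{"offset":[0,0,-0.013],"spin":0}]' 0 8
```

```text
clock: 29.92
eef_pos: [538.8, -309.6, 88.6]
eef_rot: [-3.13, -0.004, -0.14]
wrist_force: [-0.8, 0.2, -1.3]
finger_gap: 55.9
clock: 30.58
eef_pos: [538.7, -309.6, 75.3]
eef_rot: [-3.13, -0.004, -0.14]
wrist_force: [-0.3, 0.1, 0.2]
finger_gap: 55.7
```

```bash
python3 -m crank '[{"offset":[0,0,-0.002],"spin":0},{"offset":[0,0,-0.004],"spin":0},{"offset":[0,0,-0.006],"spin":0},{"offset":[0,0,-0.008],"spin":0},{"offset":[0,0,-0.009],"spin":0},{"offset":[0,0,-0.01],"spin":0},{"offset":[0,0,-0.01],"spin":0},{"offset":[0,0,-0.01],"spin":0}]'
python3 - <<'E'
from h import *
p=shot('side'); s=shot('wrist')
a=cv2.resize(p['pixels'][310:460,240:430],(633,500)); b=cv2.resize(s['pixels'],(667,500))[:,150:]
cv2.imwrite('pics/pl1.png',cv2.resize(cv2.cvtColor(np.hstack([a,b]),4),None,fx=.69,fy=.69))
E
```

```text
clock: 31.25
eef_pos: [538.8, -309.5, 65.5]
eef_rot: [-3.13, -0.004, -0.14]
wrist_force: [-0.0, 1.8, 1.9]
finger_gap: 56.3
```

View pics/pl1.png

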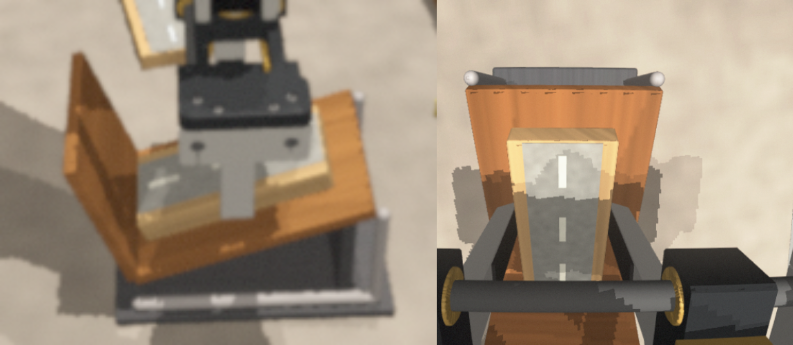

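The tile has pivoted flat on the shelf and is centred across it. I drag it down-slope to the backstop, watching the force.

```bash
python3 -m crank '[{"offset":[0,0,-0.001],"spin":0},{"offset":[-0.001,0.0001,-0.0014],"spin":0},{"offset":[-0.0019,0.0003,-0.0017],"spin":0},{"offset":[-0.0028,0.0004,-0.002],"spin":0},{"offset":[-0.0037,0.0005,-0.0024],"spin":0},{"offset":[-0.0037,0.0005,-0.0024],"spin":0},{"offset":[-0.0037,0.0005,-0.0024],"spin":0},{"offset":[-0.0037,0.0005,-0.0024],"spin":0}]'
python3 -m crank '[{"offset":[-0.001,0.0001,-0.0003],"spin":0},{"offset":[-0.0019,0.0003,-0.0007],"spin":0},{"offset":[-0.0028,0.0004,-0.001],"spin":0},{"offset":[-0.0037,0.0005,-0.0014],"spin":0},{"offset":[-0.0037,0.0005,-0.0014],"spin":0},{"offset":[-0.0037,0.0005,-0.0014],"spin":0},{"offset":[-0.0037,0.0005,-0.0014],"spin":0},{"offset":[-0.0037,0.0005,-0.0014],"spin":0}]'
```

```text
clock: 32.02
eef_pos: [535.6, -309.4, 63.9]
eef_rot: [-3.131, -0.006, -0.14]
wrist_force: [-0.5, 0.2, 6.6]
finger_gap: 55.8
clock: 32.68
eef_pos: [533.2, -309.4, 63.2]
eef_rot: [-3.132, -0.01, -0.14]
wrist_force: [8.2, -1.4, 2.4]
finger_gap: 55.7
```

```bash
python3 -m crank '[{"offset":[0,0,0],"spin":0},{"offset":[0,0,0],"spin":0},{"offset":[0,0,0],"spin":0},{"offset":[0,0,0],"spin":0},{"offset":[0,0,0.01],"spin":0},{"offset":[0,0,0.04],"spin":0},{"offset":[0,0,0.08],"spin":0},{"offset":[0,0,0.12],"spin":0}]' 0.85
python3 -m crank '[{"offset":[0,0.02,0.04],"spin":6},{"offset":[0,0.05,0.07],"spin":13},{"offset":[0,0.08,0.1],"spin":20},{"offset":[0,0.11,0.11],"spin":27},{"offset":[0,0.15,0.11],"spin":34},{"offset":[0,0.19,0.11],"spin":41},{"offset":[0,0.23,0.11],"spin":48},{"offset":[0,0.27,0.11],"spin":55}]'
python3 -m crank '[{"offset":[0,0.04,0],"spin":7},{"offset":[0,0.08,0],"spin":14},{"offset":[0.01,0.11,0],"spin":21},{"offset":[0.01,0.14,0],"spin":28},{"offset":[0.01,0.15,0],"spin":35},{"offset":[0.01,0.15,0],"spin":42},{"offset":[0.01,0.15,0],"spin":43},{"offset":[0.01,0.15,0],"spin":43}]'
cat > tl.py <<'E'
from h import *
p=shot('wrist'); s=manip.read_state(); print(s['eef_pos'],np.degrees(s['eef_rot'][2]))
for d in manip.masks_of(p,'tile1'):
    r=rect_top(p,d['mask'],16); v,u=np.nonzero(d['mask'])
    print(round(d['conf'],2),u.min(),u.max(),v.min(),v.max(),r,'move',np.round(np.array([r[0],r[1],4])-s['eef_pos'],1),round((r[4]-np.degrees(s['eef_rot'][2])+90)%180-90,1))
E
python3 tl.py
```

```text
clock: 33.35
eef_pos: [532.7, -309.1, 184.8]
eef_rot: [-3.131, -0.008, -0.14]
wrist_force: [1.0, -0.4, -0.1]
finger_gap: 79.8
clock: 34.02
eef_pos: [532.0, -37.4, 295.7]
eef_rot: [-3.132, -0.009, 0.825]
wrist_force: [0.5, -0.5, -0.3]
finger_gap: 80.0
clock: 34.68
eef_pos: [541.9, 112.5, 296.2]
eef_rot: [-3.132, -0.008, 1.574]
wrist_force: [-0.3, 0.8, -0.5]
finger_gap: 79.7
[541.93597446 112.25790517 296.07965426] 90.05068874366096
0.97 442 477 437 479 [732.0, -236.5, 79.1, 31.7, -65.9] move [ 190.1 -348.8 -292.1] 24.0
0.92 81 199 89 161 [346.9, 195.1, 125.4, 60.1, 10.6] move [-195.    82.8 -292.1] -79.5
0.84 284 334 301 390 [529.7, -65.2, 121.0, 57.4, -87.0] move [ -12.2 -177.5 -292.1] 2.9
0.66 296 346 186 288 [543.2, 71.7, 119.1, 55.8, -89.3] move [   1.3  -40.6 -292.1] 0.6
0.62 372 436 182 291 [638.0, 73.2, 123.0, 58.5, -78.5] move [  96.1  -39.1 -292.1] 11.4
0.49 313 444 0 108 [601.7, 267.4, 133.8, 107.4, 1.9] move [  59.8  155.1 -292.1] -88.2
```

```bash
python3 -m crank '[{"offset":[0.001,-0.02,-0.03],"spin":0},{"offset":[0.001,-0.035,-0.07],"spin":0.6},{"offset":[0.001,-0.04,-0.11],"spin":0.6},{"offset":[0.001,-0.04,-0.15],"spin":0.6},{"offset":[0.001,-0.04,-0.19],"spin":0.6},{"offset":[0.001,-0.04,-0.22],"spin":0.6},{"offset":[0.001,-0.04,-0.24],"spin":0.6},{"offset":[0.001,-0.04,-0.26],"spin":0.6}]' 0.8
python3 -m crank '[{"offset":[0,0,-0.01],"spin":0},{"offset":[0,0,-0.02],"spin":0},{"offset":[0,0,-0.028],"spin":0},{"offset":[0,0,-0.032],"spin":0},{"offset":[0,0,-0.032],"spin":0},{"offset":[0,0,-0.032],"spin":0},{"offset":[0,0,-0.032],"spin":0},{"offset":[0,0,-0.032],"spin":0}]'
```

```text
clock: 35.45
eef_pos: [542.5, 71.5, 34.6]
eef_rot: [-3.131, -0.008, 1.578]
wrist_force: [0.7, 1.0, -0.6]
finger_gap: 75.0
clock: 36.12
eef_pos: [542.9, 71.6, 3.3]
eef_rot: [-3.132, -0.008, 1.578]
wrist_force: [-0.2, 0.3, 0.5]
finger_gap: 74.9
```

```bash
python3 -m crank '[{"offset":[0,0,0],"spin":0},{"offset":[0,0,0],"spin":0},{"offset":[0,0,0],"spin":0},{"offset":[0,0,0],"spin":0},{"offset":[0,0,0],"spin":0},{"offset":[0,0,0.03],"spin":0},{"offset":[0,0,0.07],"spin":0},{"offset":[0,0,0.11],"spin":0}]' 0 25
python3 -m crank '[{"offset":[0,-0.02,0.04],"spin":-5},{"offset":[0,-0.05,0.06],"spin":-11},{"offset":[0,-0.08,0.06],"spin":-18},{"offset":[0,-0.12,0.06],"spin":-25},{"offset":[0,-0.16,0.06],"spin":-32},{"offset":[0,-0.2,0.06],"spin":-39},{"offset":[0,-0.23,0.06],"spin":-46},{"offset":[0,-0.26,0.06],"spin":-53}]'
python3 -m crank '[{"offset":[0,-0.03,0],"spin":-7},{"offset":[-0.003,-0.06,0],"spin":-14},{"offset":[-0.006,-0.09,0],"spin":-21},{"offset":[-0.008,-0.11,0],"spin":-28},{"offset":[-0.008,-0.12,0],"spin":-35},{"offset":[-0.008,-0.12,0],"spin":-42},{"offset":[-0.008,-0.12,0],"spin":-45.4},{"offset":[-0.008,-0.12,0],"spin":-45.4}]'
```

```text
clock: 36.78
eef_pos: [542.1, 71.5, 113.9]
eef_rot: [-3.13, -0.008, 1.578]
wrist_force: [-0.0, -0.0, -0.0]
finger_gap: 55.6
clock: 37.45
eef_pos: [541.6, -190.5, 173.7]
eef_rot: [-3.129, -0.008, 0.646]
wrist_force: [0.1, 0.5, -1.6]
finger_gap: 55.5
clock: 38.12
eef_pos: [533.4, -310.7, 173.3]
eef_rot: [-3.129, -0.007, -0.15]
wrist_force: [0.5, -0.5, -0.5]
finger_gap: 55.8
```

```bash
python3 -m crank '[{"offset":[0,0.0015,-0.02],"spin":0.6},{"offset":[0,0.0015,-0.04],"spin":0.6},{"offset":[0,0.0015,-0.05],"spin":0.6},{"offset":[0,0.0015,-0.06],"spin":0.6},{"offset":[0,0.0015,-0.064],"spin":0.6},{"offset":[0,0.0015,-0.067],"spin":0.6},{"offset":[0,0.0015,-0.069],"spin":0.6},{"offset":[0,0.0015,-0.069],"spin":0.6}]'
python3 -m crank '[{"offset":[0,0,-0.002],"spin":0},{"offset":[0,0,-0.004],"spin":0},{"offset":[0,0,-0.006],"spin":0},{"offset":[0,0,-0.008],"spin":0},{"offset":[0,0,-0.01],"spin":0},{"offset":[0,0,-0.012],"spin":0},{"offset":[0,0,-0.013],"spin":0},{"offset":[0,0,-0.014],"spin":0}]' 0 8
python3 -m crank '[{"offset":[0,0,-0.002],"spin":0},{"offset":[0,0,-0.004],"spin":0},{"offset":[0,0,-0.006],"spin":0},{"offset":[0,0,-0.007],"spin":0},{"offset":[0,0,-0.008],"spin":0},{"offset":[0,0,-0.009],"spin":0},{"offset":[0,0,-0.01],"spin":0},{"offset":[0,0,-0.01],"spin":0}]'
```

```text
clock: 38.78
eef_pos: [533.5, -309.3, 104.6]
eef_rot: [-3.129, -0.008, -0.139]
wrist_force: [-0.0, 0.8, 0.2]
finger_gap: 56.0
clock: 39.45
eef_pos: [533.5, -309.3, 90.4]
eef_rot: [-3.129, -0.008, -0.139]
wrist_force: [-0.9, -1.0, -0.2]
finger_gap: 55.8
clock: 40.12
eef_pos: [533.7, -309.2, 80.7]
eef_rot: [-3.129, -0.008, -0.139]
wrist_force: [-0.0, 0.6, 2.2]
finger_gap: 56.0
```

Same behaviour as for the first tile. I drag it to the backstop and release.

```bash
python3 -m crank '[{"offset":[0,0,-0.001],"spin":0},{"offset":[-0.001,0.0001,-0.0014],"spin":0},{"offset":[-0.0019,0.0003,-0.0017],"spin":0},{"offset":[-0.0028,0.0004,-0.002],"spin":0},{"offset":[-0.0037,0.0005,-0.0024],"spin":0},{"offset":[-0.0037,0.0005,-0.0024],"spin":0},{"offset":[-0.0037,0.0005,-0.0024],"spin":0},{"offset":[-0.0037,0.0005,-0.0024],"spin":0}]'
python3 -m crank '[{"offset":[-0.001,0.0001,-0.0003],"spin":0},{"offset":[-0.0019,0.0003,-0.0007],"spin":0},{"offset":[-0.0028,0.0004,-0.001],"spin":0},{"offset":[-0.0037,0.0005,-0.0014],"spin":0},{"offset":[-0.0037,0.0005,-0.0014],"spin":0},{"offset":[-0.0037,0.0005,-0.0014],"spin":0},{"offset":[-0.0037,0.0005,-0.0014],"spin":0},{"offset":[-0.0037,0.0005,-0.0014],"spin":0}]'
```

```text
clock: 40.78
eef_pos: [530.3, -309.0, 79.0]
eef_rot: [-3.13, -0.01, -0.139]
wrist_force: [0.2, -0.2, 5.6]
finger_gap: 56.0
clock: 41.45
eef_pos: [528.0, -308.9, 78.4]
eef_rot: [-3.131, -0.014, -0.139]
wrist_force: [8.5, -1.8, 2.4]
finger_gap: 56.1
```

```bash
python3 -m crank '[{"offset":[0,0,0],"spin":0},{"offset":[0,0,0],"spin":0},{"offset":[0,0,0],"spin":0},{"offset":[0,0,0],"spin":0},{"offset":[0,0,0.01],"spin":0},{"offset":[0,0,0.04],"spin":0},{"offset":[0,0,0.08],"spin":0},{"offset":[0,0,0.12],"spin":0}]' 0.85
python3 -m crank '[{"offset":[0,0.02,0.04],"spin":6},{"offset":[0,0.05,0.07],"spin":13},{"offset":[0,0.08,0.1],"spin":20},{"offset":[0,0.11,0.1],"spin":27},{"offset":[0,0.15,0.1],"spin":34},{"offset":[0,0.19,0.1],"spin":41},{"offset":[0,0.23,0.1],"spin":48},{"offset":[0,0.26,0.1],"spin":55}]'
python3 -m crank '[{"offset":[0,0.02,0],"spin":7},{"offset":[0,0.03,0],"spin":14},{"offset":[0,0.03,0],"spin":21},{"offset":[0,0.03,0],"spin":28},{"offset":[0,0.03,0],"spin":35},{"offset":[0,0.03,0],"spin":42},{"offset":[0,0.03,0],"spin":46},{"offset":[0,0.03,0],"spin":46}]'
python3 tl.py
```

```text
clock: 42.12
eef_pos: [527.5, -308.6, 200.1]
eef_rot: [-3.13, -0.012, -0.139]
wrist_force: [-0.3, -0.4, 1.0]
finger_gap: 80.0
clock: 42.78
eef_pos: [526.8, -46.0, 301.1]
eef_rot: [-3.131, -0.013, 0.827]
wrist_force: [0.5, 0.1, -0.0]
finger_gap: 79.6
clock: 43.45
eef_pos: [526.6, -16.0, 301.8]
eef_rot: [-3.131, -0.013, 1.634]
wrist_force: [-0.5, -0.6, -0.2]
finger_gap: 80.1
[526.65575333 -15.9825821  301.72364935] 93.33100559855832
0.98 103 222 0 30 [349.5, 171.1, 126.1, 29.9, 1.6] move [-177.2  187.1 -297.7] 88.3
0.86 254 360 434 479 [531.0, -362.9, 144.2, 75.1, 0.8] move [   4.3 -346.9 -297.7] 87.5
0.86 297 346 198 298 [530.3, -69.8, 119.7, 55.6, -86.7] move [   3.6  -53.8 -297.7] -0.0
0.86 307 363 435 461 [569.3, -338.1, 85.2, 16.6, -24.7] move [  42.6 -322.1 -297.7] 62.0
0.5 488 498 354 366 [756.2, -198.2, 21.8, 5.8, -44.7] move [ 229.5 -182.2 -297.7] 42.0
```

```bash
python3 -m crank '[{"offset":[0.001,-0.02,-0.03],"spin":0},{"offset":[0.003,-0.04,-0.07],"spin":0},{"offset":[0.004,-0.054,-0.11],"spin":0},{"offset":[0.004,-0.054,-0.15],"spin":0},{"offset":[0.004,-0.054,-0.19],"spin":0},{"offset":[0.004,-0.054,-0.22],"spin":0},{"offset":[0.004,-0.054,-0.24],"spin":0},{"offset":[0.004,-0.054,-0.26],"spin":0}]' 0.8
python3 -m crank '[{"offset":[0,0,-0.01],"spin":0},{"offset":[0,0,-0.02],"spin":0},{"offset":[0,0,-0.03],"spin":0},{"offset":[0,0,-0.036],"spin":0},{"offset":[0,0,-0.037],"spin":0},{"offset":[0,0,-0.037],"spin":0},{"offset":[0,0,-0.037],"spin":0},{"offset":[0,0,-0.037],"spin":0}]'
python3 -m crank '[{"offset":[0,0,0],"spin":0},{"offset":[0,0,0],"spin":0},{"offset":[0,0,0],"spin":0},{"offset":[0,0,0],"spin":0},{"offset":[0,0,0],"spin":0},{"offset":[0,0,0.03],"spin":0},{"offset":[0,0,0.07],"spin":0},{"offset":[0,0,0.11],"spin":0}]' 0 25
```

```text
clock: 44.22
eef_pos: [530.2, -70.0, 40.2]
eef_rot: [-3.13, -0.013, 1.624]
wrist_force: [0.0, -0.5, -0.7]
finger_gap: 75.5
clock: 44.88
eef_pos: [530.6, -70.1, 3.9]
eef_rot: [-3.131, -0.013, 1.624]
wrist_force: [0.2, -0.2, 0.6]
finger_gap: 75.2
clock: 45.55
eef_pos: [529.8, -69.9, 114.5]
eef_rot: [-3.129, -0.013, 1.624]
wrist_force: [0.9, -0.2, -0.9]
finger_gap: 55.6
```

```bash
python3 -m crank '[{"offset":[0,-0.02,0.04],"spin":-5},{"offset":[0,-0.04,0.06],"spin":-11},{"offset":[0,-0.07,0.06],"spin":-18},{"offset":[0,-0.1,0.06],"spin":-25},{"offset":[0,-0.12,0.06],"spin":-32},{"offset":[0,-0.14,0.06],"spin":-39},{"offset":[0,-0.16,0.06],"spin":-46},{"offset":[0,-0.18,0.06],"spin":-53}]'
python3 -m crank '[{"offset":[0,-0.02,0],"spin":-7},{"offset":[-0.002,-0.04,0],"spin":-14},{"offset":[-0.002,-0.05,0],"spin":-21},{"offset":[-0.002,-0.058,0],"spin":-28},{"offset":[-0.002,-0.058,0],"spin":-35},{"offset":[-0.002,-0.058,0],"spin":-42},{"offset":[-0.002,-0.058,0],"spin":-48},{"offset":[-0.002,-0.058,0],"spin":-48}]'
```

```text
clock: 46.22
eef_pos: [529.5, -251.0, 174.2]
eef_rot: [-3.128, -0.013, 0.693]
wrist_force: [-0.0, 0.3, -1.0]
finger_gap: 55.8
clock: 46.88
eef_pos: [527.4, -308.9, 173.9]
eef_rot: [-3.128, -0.013, -0.15]
wrist_force: [0.2, 0.4, -0.3]
finger_gap: 55.6
```

```bash
python3 -m crank '[{"offset":[0.001,0.0004,-0.02],"spin":0.6},{"offset":[0.001,0.0004,-0.03],"spin":0.6},{"offset":[0.001,0.0004,-0.04],"spin":0.6},{"offset":[0.001,0.0004,-0.045],"spin":0.6},{"offset":[0.001,0.0004,-0.05],"spin":0.6},{"offset":[0.001,0.0004,-0.053],"spin":0.6},{"offset":[0.001,0.0004,-0.054],"spin":0.6},{"offset":[0.001,0.0004,-0.054],"spin":0.6}]'
python3 -m crank '[{"offset":[0,0,-0.002],"spin":0},{"offset":[0,0,-0.004],"spin":0},{"offset":[0,0,-0.006],"spin":0},{"offset":[0,0,-0.008],"spin":0},{"offset":[0,0,-0.01],"spin":0},{"offset":[0,0,-0.012],"spin":0},{"offset":[0,0,-0.013],"spin":0},{"offset":[0,0,-0.014],"spin":0}]' 0 8
python3 -m crank '[{"offset":[0,0,-0.002],"spin":0},{"offset":[0,0,-0.004],"spin":0},{"offset":[0,0,-0.006],"spin":0},{"offset":[0,0,-0.007],"spin":0},{"offset":[0,0,-0.008],"spin":0},{"offset":[0,0,-0.009],"spin":0},{"offset":[0,0,-0.01],"spin":0},{"offset":[0,0,-0.01],"spin":0}]'
```

```text
clock: 47.55
eef_pos: [528.4, -308.5, 120.0]
eef_rot: [-3.128, -0.013, -0.139]
wrist_force: [0.1, 1.7, -0.3]
finger_gap: 55.7
clock: 48.22
eef_pos: [528.4, -308.6, 105.9]
eef_rot: [-3.128, -0.013, -0.139]
wrist_force: [-0.9, 1.0, 0.5]
finger_gap: 55.9
clock: 48.88
eef_pos: [528.7, -308.5, 96.3]
eef_rot: [-3.128, -0.014, -0.139]
wrist_force: [0.5, 0.9, 3.7]
finger_gap: 55.8
```

```bash
python3 -m crank '[{"offset":[0,0,-0.001],"spin":0},{"offset":[-0.001,0.0001,-0.0014],"spin":0},{"offset":[-0.0019,0.0003,-0.0017],"spin":0},{"offset":[-0.0028,0.0004,-0.002],"spin":0},{"offset":[-0.0037,0.0005,-0.0024],"spin":0},{"offset":[-0.0037,0.0005,-0.0024],"spin":0},{"offset":[-0.0037,0.0005,-0.0024],"spin":0},{"offset":[-0.0037,0.0005,-0.0024],"spin":0}]'
python3 -m crank '[{"offset":[-0.001,0.0001,-0.0003],"spin":0},{"offset":[-0.0019,0.0003,-0.0007],"spin":0},{"offset":[-0.0028,0.0004,-0.001],"spin":0},{"offset":[-0.0037,0.0005,-0.0014],"spin":0},{"offset":[-0.0037,0.0005,-0.0014],"spin":0},{"offset":[-0.0037,0.0005,-0.0014],"spin":0},{"offset":[-0.0037,0.0005,-0.0014],"spin":0},{"offset":[-0.0037,0.0005,-0.0014],"spin":0}]'
```

```text
clock: 49.55
eef_pos: [525.5, -308.3, 95.0]
eef_rot: [-3.129, -0.015, -0.139]
wrist_force: [0.8, 0.1, 6.4]
finger_gap: 56.0
clock: 50.22
eef_pos: [522.9, -308.2, 94.2]
eef_rot: [-3.13, -0.019, -0.139]
wrist_force: [7.8, -1.1, 2.2]
finger_gap: 56.2
```

```bash
python3 -m crank '[{"offset":[0,0,0],"spin":0},{"offset":[0,0,0],"spin":0},{"offset":[0,0,0],"spin":0},{"offset":[0,0,0],"spin":0},{"offset":[0,0,0.01],"spin":0},{"offset":[0,0,0.04],"spin":0},{"offset":[0,0,0.08],"spin":0},{"offset":[0,0,0.12],"spin":0}]' 0.85
python3 -m crank '[{"offset":[0.01,0.02,0.04],"spin":6},{"offset":[0.02,0.05,0.07],"spin":13},{"offset":[0.03,0.08,0.08],"spin":20},{"offset":[0.04,0.11,0.08],"spin":27},{"offset":[0.05,0.15,0.08],"spin":34},{"offset":[0.06,0.19,0.08],"spin":41},{"offset":[0.07,0.23,0.08],"spin":48},{"offset":[0.08,0.27,0.08],"spin":55}]'
python3 -m crank '[{"offset":[0.01,0.04,0],"spin":7},{"offset":[0.02,0.08,0],"spin":14},{"offset":[0.03,0.11,0],"spin":21},{"offset":[0.03,0.14,0],"spin":28},{"offset":[0.03,0.15,0],"spin":35},{"offset":[0.03,0.16,0],"spin":42},{"offset":[0.03,0.16,0],"spin":49},{"offset":[0.03,0.16,0],"spin":54.5}]'
python3 tl.py
```

```text
clock: 50.88
eef_pos: [522.4, -307.8, 215.9]
eef_rot: [-3.129, -0.017, -0.139]
wrist_force: [0.5, -0.2, 0.3]
finger_gap: 79.5
clock: 51.55
eef_pos: [602.3, -35.9, 296.9]
eef_rot: [-3.13, -0.018, 0.826]
wrist_force: [0.9, -0.6, 0.7]
finger_gap: 79.6
clock: 52.22
eef_pos: [632.0, 124.8, 297.5]
eef_rot: [-3.13, -0.018, 1.785]
wrist_force: [0.1, 0.7, 0.5]
finger_gap: 80.1
[632.04172123 124.44423492 297.55332218] 102.5810811587772
0.92 23 135 59 113 [348.0, 195.9, 125.7, 56.0, 10.1] move [-284.    71.5 -293.6] 87.5
0.88 322 366 454 479 [738.3, -213.6, 59.7, 41.9, 12.6] move [ 106.3 -338.  -293.6] -90.0
0.77 292 342 198 299 [639.1, 73.1, 120.8, 57.0, -79.1] move [   7.1  -51.3 -293.6] -1.7
```

```bash
python3 -m crank '[{"offset":[0.002,-0.02,-0.03],"spin":-1},{"offset":[0.004,-0.04,-0.07],"spin":-1.7},{"offset":[0.007,-0.051,-0.11],"spin":-1.7},{"offset":[0.007,-0.051,-0.15],"spin":-1.7},{"offset":[0.007,-0.051,-0.19],"spin":-1.7},{"offset":[0.007,-0.051,-0.22],"spin":-1.7},{"offset":[0.007,-0.051,-0.24],"spin":-1.7},{"offset":[0.007,-0.051,-0.26],"spin":-1.7}]' 0.8
python3 -m crank '[{"offset":[0,0,-0.01],"spin":0},{"offset":[0,0,-0.02],"spin":0},{"offset":[0,0,-0.028],"spin":0},{"offset":[0,0,-0.032],"spin":0},{"offset":[0,0,-0.033],"spin":0},{"offset":[0,0,-0.033],"spin":0},{"offset":[0,0,-0.033],"spin":0},{"offset":[0,0,-0.033],"spin":0}]'
python3 -m crank '[{"offset":[0,0,0],"spin":0},{"offset":[0,0,0],"spin":0},{"offset":[0,0,0],"spin":0},{"offset":[0,0,0],"spin":0},{"offset":[0,0,0],"spin":0},{"offset":[0,0,0.03],"spin":0},{"offset":[0,0,0.07],"spin":0},{"offset":[0,0,0.11],"spin":0}]' 0 25
python3 -m crank '[{"offset":[-0.01,-0.02,0.04],"spin":-5},{"offset":[-0.02,-0.05,0.07],"spin":-11},{"offset":[-0.03,-0.08,0.08],"spin":-18},{"offset":[-0.05,-0.12,0.08],"spin":-25},{"offset":[-0.06,-0.15,0.08],"spin":-32},{"offset":[-0.07,-0.19,0.08],"spin":-39},{"offset":[-0.08,-0.22,0.08],"spin":-46},{"offset":[-0.09,-0.25,0.08],"spin":-53}]'
python3 - <<'E'
from h import *
s=manip.read_state(); print(np.array([523.3,-307.7,136])-s['eef_pos'], -8-np.degrees(s['eef_rot'][2]))
E
```

```text
clock: 52.98
eef_pos: [638.7, 72.9, 36.2]
eef_rot: [-3.129, -0.018, 1.745]
wrist_force: [1.2, 0.7, 0.1]
finger_gap: 75.2
clock: 53.65
eef_pos: [639.1, 73.0, 3.9]
eef_rot: [-3.13, -0.018, 1.745]
wrist_force: [-0.1, -1.0, 0.0]
finger_gap: 75.3
clock: 54.32
eef_pos: [638.3, 72.9, 114.4]
eef_rot: [-3.127, -0.018, 1.745]
wrist_force: [0.6, 0.0, -0.5]
finger_gap: 55.9
clock: 54.98
eef_pos: [547.4, -178.8, 194.4]
eef_rot: [-3.127, -0.018, 0.814]
wrist_force: [1.1, 0.6, -1.5]
finger_gap: 56.1
[ -24.09588689 -128.85970684  -58.39642137] -54.61295154771612
```

```bash
python3 -m crank '[{"offset":[-0.01,-0.03,0],"spin":-7},{"offset":[-0.02,-0.06,0],"spin":-14},{"offset":[-0.024,-0.09,0],"spin":-21},{"offset":[-0.024,-0.11,0],"spin":-28},{"offset":[-0.024,-0.129,0],"spin":-35},{"offset":[-0.024,-0.129,0],"spin":-42},{"offset":[-0.024,-0.129,0],"spin":-49},{"offset":[-0.024,-0.129,0],"spin":-54.6}]'
python3 - <<'E'
from h import *
s=manip.read_state(); print(np.array([523.3,-307.7,136])-s['eef_pos'], -8-np.degrees(s['eef_rot'][2]))
E
```

```text
clock: 55.65
eef_pos: [523.2, -308.2, 194.0]
eef_rot: [-3.127, -0.017, -0.147]
wrist_force: [-0.0, -0.4, -0.7]
finger_gap: 55.8
[  0.14160825   0.48330151 -58.04730436] 0.39833278175184894
```

```bash
python3 -m crank '[{"offset":[0,0.0005,-0.02],"spin":0.4},{"offset":[0,0.0005,-0.03],"spin":0.4},{"offset":[0,0.0005,-0.04],"spin":0.4},{"offset":[0,0.0005,-0.045],"spin":0.4},{"offset":[0,0.0005,-0.05],"spin":0.4},{"offset":[0,0.0005,-0.055],"spin":0.4},{"offset":[0,0.0005,-0.058],"spin":0.4},{"offset":[0,0.0005,-0.058],"spin":0.4}]'
python3 -m crank '[{"offset":[0,0,-0.002],"spin":0},{"offset":[0,0,-0.004],"spin":0},{"offset":[0,0,-0.006],"spin":0},{"offset":[0,0,-0.008],"spin":0},{"offset":[0,0,-0.01],"spin":0},{"offset":[0,0,-0.012],"spin":0},{"offset":[0,0,-0.013],"spin":0},{"offset":[0,0,-0.014],"spin":0}]' 0 8
python3 -m crank '[{"offset":[0,0,-0.002],"spin":0},{"offset":[0,0,-0.004],"spin":0},{"offset":[0,0,-0.006],"spin":0},{"offset":[0,0,-0.007],"spin":0},{"offset":[0,0,-0.008],"spin":0},{"offset":[0,0,-0.009],"spin":0},{"offset":[0,0,-0.01],"spin":0},{"offset":[0,0,-0.01],"spin":0}]'
python3 -m crank '[{"offset":[0,0,-0.001],"spin":0},{"offset":[-0.001,0.0001,-0.0014],"spin":0},{"offset":[-0.0019,0.0003,-0.0017],"spin":0},{"offset":[-0.0028,0.0004,-0.002],"spin":0},{"offset":[-0.0037,0.0005,-0.0024],"spin":0},{"offset":[-0.0037,0.0005,-0.0024],"spin":0},{"offset":[-0.0037,0.0005,-0.0024],"spin":0},{"offset":[-0.0037,0.0005,-0.0024],"spin":0}]'
```

```text
clock: 56.32
eef_pos: [523.0, -307.6, 135.6]
eef_rot: [-3.127, -0.017, -0.139]
wrist_force: [0.0, 0.4, -1.1]
finger_gap: 55.8
clock: 56.98
eef_pos: [523.0, -307.6, 121.5]
eef_rot: [-3.127, -0.017, -0.139]
wrist_force: [-0.1, 0.5, -0.4]
finger_gap: 56.1
clock: 57.65
eef_pos: [523.2, -307.6, 111.7]
eef_rot: [-3.127, -0.017, -0.139]
wrist_force: [0.4, 1.3, 2.1]
finger_gap: 56.1
clock: 58.32
eef_pos: [519.8, -307.3, 110.0]
eef_rot: [-3.128, -0.019, -0.139]
wrist_force: [-0.6, 0.1, 5.2]
finger_gap: 56.2
```

```bash
python3 -m crank '[{"offset":[-0.001,0.0001,-0.0003],"spin":0},{"offset":[-0.0019,0.0003,-0.0007],"spin":0},{"offset":[-0.0028,0.0004,-0.001],"spin":0},{"offset":[-0.0037,0.0005,-0.0014],"spin":0},{"offset":[-0.0037,0.0005,-0.0014],"spin":0},{"offset":[-0.0037,0.0005,-0.0014],"spin":0},{"offset":[-0.0037,0.0005,-0.0014],"spin":0},{"offset":[-0.0037,0.0005,-0.0014],"spin":0}]'
python3 -m crank '[{"offset":[0,0,0],"spin":0},{"offset":[0,0,0],"spin":0},{"offset":[0,0,0],"spin":0},{"offset":[0,0,0],"spin":0},{"offset":[0,0,0.01],"spin":0},{"offset":[0,0,0.04],"spin":0},{"offset":[0,0,0.08],"spin":0},{"offset":[0,0,0.12],"spin":0}]' 0.85
python3 -m crank '[{"offset":[0.01,0.01,0.04],"spin":6},{"offset":[0.01,0.02,0.08],"spin":13},{"offset":[0.01,0.03,0.12],"spin":20},{"offset":[0.01,0.04,0.15],"spin":27},{"offset":[0.01,0.06,0.17],"spin":34},{"offset":[0.01,0.08,0.18],"spin":41},{"offset":[0.01,0.1,0.19],"spin":48},{"offset":[0.01,0.11,0.19],"spin":55}]'
python3 -m crank '[{"offset":[0,0,0],"spin":7},{"offset":[0,0,0],"spin":14},{"offset":[0,0,0],"spin":21},{"offset":[0,0,0],"spin":28},{"offset":[0,0,0],"spin":35},{"offset":[0,0,0],"spin":42},{"offset":[0,0,0],"spin":43},{"offset":[0,0,0],"spin":43}]'
python3 - <<'E'
from h import *
p=shot('wrist','w9'); np.save('w9',p['cw']); s=manip.read_state(); print(s['eef_pos'])
q=shot('side','side9')
a=cv2.resize(p['pixels'][180:400,200:440],None,fx=2.27,fy=2.27); b=cv2.resize(q['pixels'][300:450,250:420],None,fx=3.33,fy=3.33)
h=min(a.shape[0],b.shape[0]); im=np.hstack([a[:h],b[:h]]); print(a.shape,b.shape); cv2.imwrite('pics/st9.png',cv2.cvtColor(im[:,:800] if 0 else cv2.resize(im,None,fx=.71,fy=.71),4))
E
```

```text
clock: 58.98
eef_pos: [517.3, -307.1, 109.2]
eef_rot: [-3.128, -0.022, -0.139]
wrist_force: [7.9, -0.8, 2.6]
finger_gap: 55.8
clock: 59.65
eef_pos: [516.7, -306.8, 230.9]
eef_rot: [-3.128, -0.021, -0.139]
wrist_force: [0.6, -0.2, 0.8]
finger_gap: 80.2
clock: 60.32
eef_pos: [526.5, -195.0, 424.2]
eef_rot: [-3.131, -0.022, 0.828]
wrist_force: [0.4, -0.4, 0.1]
finger_gap: 80.1
clock: 60.98
eef_pos: [526.3, -194.9, 424.7]
eef_rot: [-3.132, -0.022, 1.576]
wrist_force: [-0.4, -0.2, 0.1]
finger_gap: 79.7
[ 526.29652335 -194.91771302  424.57903294]
(499, 545, 3) (500, 566, 3)
```

View pics/st9.png

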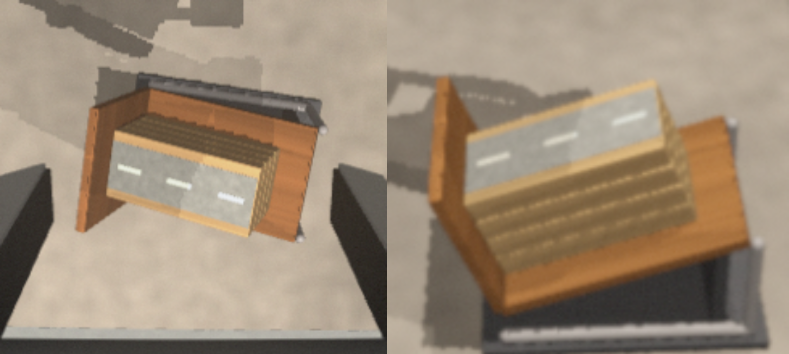

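```bash
cat > fit2.py <<'E'
from h import *
from scipy.optimize import least_squares
p=manip.camera('wrist'); p['cw']=np.load('w9.npy')
k=2.27*.71
f=lambda v:np.array(v)/k+[200,180]
W=lambda q,a:R.from_euler('z',q[2]).apply(R.from_euler('y',-np.radians(20)).apply(a))+[q[0],q[1],40]
sh={(146,50,0):(320,127),(146,-50,0):(296,241),(0,50,0):(149,89),(0,50,94):(93,108),(0,-50,94):(83,231)}
r=least_squares(lambda q:np.concatenate([proj(p,W(q,a))-f(o) for a,o in sh.items()]),[482,-301,-.14],loss='soft_l1'); print('shelf',r.x[:2],np.degrees(r.x[2]),np.round(r.fun,1))
ti={(0,28,64):(116,131),(120,28,64):(262,169),(120,-28,64):(249,236),(0,-28,64):(107,196)}
g=least_squares(lambda t:np.concatenate([proj(p,W(r.x,R.from_euler('z',t[2]).apply(np.array(a,float))+[t[0],t[1],0]))-f(o) for a,o in ti.items()]),[0,0,0]); print('tile dx dy yaw',g.x[:2],np.degrees(g.x[2]),np.round(g.fun,1))
E
python3 fit2.py
python3 - <<'E'
from h import *
q=shot('scene','sc9')
print(manip.search_frame(q,'tray')[:1],[d['location'] for d in manip.search_frame(q,'crate1')])
a=cv2.resize(q['pixels'][225:315,370:520],None,fx=5,fy=5); w=cv2.resize(q['pixels'][150:400,100:500],None,fx=1.875,fy=1.875)
cv2.imwrite('pics/fin.png',cv2.cvtColor(cv2.resize(np.vstack([a,w]),None,fx=.65,fy=.65),4))
E
```

```text
shelf [ 480.79734518 -300.53188429] -7.947611989781865 [-1.9 -0.4 -1.3 -0.1  0.4 -0.8  2.8  0.1  0.3  1.2]
tile dx dy yaw [ 1.86583844 -1.04458261] 2.0474210223963333e-05 [-0.8 -0.7  0.4 -0.7  0.4  1.3 -0.2  0.2]
[{'location': [592.9, 313.9, 15.0], 'conf': 0.74}] [[631.9, 358.2, 44.5], [643.2, 263.1, 44.5]]
```

View pics/fin.png

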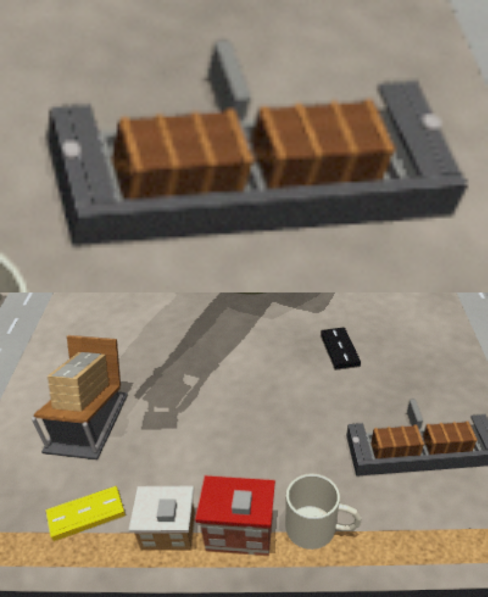

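```bash
python3 -c "
from cell import manip
s=manip.read_state(); print(s['clock'],s['eef_pos'],manip.sign_off())"
```

```text
the job is handed in; nothing more can be done
61.2833 [ 526.42129441 -194.98579716  424.25320978] None
```

I packed both crates into the tray, slid the tray into the bay, and stacked the four street tiles on the shelf. The job was handed in at 61 s.

- **Crates and tray:** Each crate lies flat in its own compartment. The tray went in until it met the back wall: the push force rose to about 23 N at x = 561, where I expected about 560.5. A later picture shows it unmoved. I did not measure the gap at the back wall directly, so "home" rests on that contact force and the pictures.
- **Tiles:** Four tiles were present. Each was set down on the slope and dragged against the backstop, where the force rose to about 8 N every time. The last wrist picture shows one straight pile, with the top tile at 0° yaw to the shelf and 1 mm off centre.
- **One check that disagreed slightly:** The same fit put the top tile's lower end 1.9 mm from the backstop. The shelf points in that fit were off by up to 2.8 px, so I trusted the contact force instead.
- **Left alone:** I did not go near the house, kiosk, mug, or the black and yellow slabs. I saw no knock to the crates or tray, and no slackening of the grip.

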